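# Pack the finished parts from the marking-out bench into the plywood tray

### The arm

A 7-joint arm with a two-finger parallel gripper is mounted at the origin on the work surface. World frame = base frame: x ahead of the robot, y to its left, z up, the work surface at z = 0. Lengths are in m, angles in rad, forces in N, time in s.
With the tool pointing down it reaches from about 0.4 to 0.9 m from the base axis. Payload 5.6 kg.
Tool frame: the origin (TCP) lies at the very end of the fingers, on their centre line; the grasp point (between the pads) lies 19 mm behind it; z points along the fingers, y is the line along which they close (so a half turn about z gives the same grasp; the last joint's range is limited). The gripper opens to 92 mm and grips with 3 to 60 N. Pads are 20 mm wide; open, the fingers measure 128 mm over their backs; the gripper's body (75 mm by 189 mm) begins 69 mm behind the grasp point.
Start: joints at [-1.223, 0.468, -0.012, 1.603, 0.006, 1.071, -0.056], TCP at [0.248, 0.601, 0.215] pointing down, gripper open.
Joint ranges: [-2.53, 2.53], [-0.31, 2.02], [-1.57, 1.55], [0.28, 2.44], [-1.29, 4.43], [0.15, 1.84], [-2.92, 2.92]. Speed limits (rad/s): [2.57, 2.57, 3.14, 3.14, 3.14, 3.14, 3.14].

### API

Orientations are given as a unit quaternion [w, x, y, z].
In Python, from rig import status, optics, hand_in, recognise, masks_of gives the robot as it stands. The module is installed in compiled form; this text tells all that it offers.
- The arm moves only by the shell command python3 -m crank 'ROWS'. ROWS is JSON, a list of rows, each an object with "offset": the shift along the world's x, y, z in cm, a list of three; "roll": the turn about the world's z in units of 5 degrees (1.0 is 5 degrees); "grip": the closure, from 0 (fully open) to 1 (shut). A call has 1 to 12 rows; each row shifts and turns the commanded pose from where the row before left it; what a row does not reach is not made up. A row lasts 1/12 s, in which the tool goes at most 41.7 mm and 7.16 degrees, less where a joint would pass 70% of its speed; a pose out of reach is approached as far as the arm can. A call with a gripper value outside its range is refused whole. The fingers move at their own pace and stop on an object; the grip force is fixed at half the most. Time passes only in rows, so rows that do not move let the fingers close. It gives the time, the measured TCP pose, the force, the opening and the grip force at its end, in the units of the state.
- status.state(): the state, without advancing time (a new reading comes with each control period).
- optics.get_image(name): name is "scene" or "top"; returns a dict with "color" (420x560x3 uint8, red, green, blue), "z_map" (420x560 float32, m along the optical axis (not along the pixel's ray), 0 where there is no reading), "camera_matrix" (3x3 intrinsics, pixels), "R" (3x3) and "t" (3): a world point X has camera coordinates R X + t. Camera axes: x right, y down, z forward; pixel columns grow to the right and rows downward; lengths in m; the calibration is good to about 2 mm. A picture is of the moment at which its call begins.
- hand_in(): hands the job in; it is judged then, once.
Trained networks look in the newest picture that a camera, given by its name, has taken for a name from the list of things; names that differ only in an ending like _2 or _b are one class to them, and where a whole thing is asked for, a point or a joint stands for the part that bears it (a point fixed in the world has none). Each returns a list of dicts, best first, with "score" (0 to 1); they miss things now and then, are a little off and sometimes report something else, mostly with a low value. They report only what shows in the picture. A call takes as long as a camera call. They do not tell look-alikes from the thing itself.
- recognise(label, camera): "position" ([column, row] in pixels, amid what is visible of it).
- masks_of(label, camera): "region" (420x560 bool, what is visible of it) and "position" ([column, row] in pixels, amid what is visible of it).
The state is a dict: "time": time; "q": joint angles; "qvel": joint speeds; "effort": joint torques, N m; "eef_pos": TCP position; "tcp_rot": TCP orientation; "contact_force": force on the tool from outside, world axes, zero at the start; "moment": the same for the moment, N m; "finger_gap": finger opening in m; "finger_force": force on a finger pad.
Only numpy, scipy, OpenCV 4.12 (cv2) and the standard library are available. Lean on these libraries where they do the work, as an engineer would, in place of code of your own. Each camera call takes 0.05 s, during which the arm holds its last target. There are 200 camera calls.

### The job

The hub already stands in the small plywood tray; finish packing it with the three other metal parts. First swing the hold-down clamp of the marking jig up and back over centre so that it stays open, with the block still in its seat; then pack the block, the square bar from the sloping rest and the round pin from the bench into the tray beside the hub, set down gently, not dropped, until all four stand upright and flat on the tray's floor. Do not knock the can, the jar or the wood offcut about, and leave the clamp open.

Things in the scene. Friction and masses are not known exactly. Their poses are not given: they have to be found in the camera images.
- tray: Open plywood packing tray, fixed: outside 148 (x) x 78 (y) x 31 high, walls and floor 6; inside 136 x 66 x 25 deep. Origin: centre of its underside. The hub stands at its +x end; beside it, along x, just fit the block (60 mm side across y) and the bar and pin side by side across y. No room for fingers between walls and parts: grip near the tops, and put the short bar in before the tall pin
- tray_in (a point): Centre of the tray's inner floor, 6 above the tray's underside; axes as the tray
- rack: Dark steel sloping rest, fixed, 100 x 180: a plate sloped 25 degrees, rising to 63 above the bench at its +x edge. Origin: on the bench, 35 to -x of its middle. The bar stands flat on the plate, its underside centre at x = 35, 40 above the bench, y anywhere from -55 to 55, its top leaning 25 degrees to -x, behind a full-width lip on the downhill side, 22 high along the bar
- nest: Marking jig, fixed: aluminium plate 140 (x) x 90 (y) x 12 thick. Origin: centre of its underside; z up. The block's seat is centred at x = -20, with 8 mm high rails at both y sides and one behind it at +x. Two steel cheeks at x = 15 to 37, |y| = 11 to 17, 98 high, carry the clamp's hinge
- clamp (a joint): Hold-down clamp arm, hinge along the jig's y axis, rad. 0: closed, its pad on the block; grows as the arm swings up and over towards the jig's +x; stop at 1.9. By its weight the arm falls shut if let go below about 0.8 and falls fully open beyond about 1.3; about 1 N at the grip moves it
- clamp_grip (a point): Centre of the black rubber grip on the end of the clamp arm: 18 x 18 x 32 high when closed, 18 across the jig's y. Closed, it stands 42 towards the jig's -x from the hinge and 46 above it; the arm and its stem are no wider than the grip (14). Pinch it from above across the jig's y
- clamp_hinge (a point): Hinge axis of the clamp arm, 22 towards +x from the jig's origin and 87 above the bench; axes as the jig
- block: Aluminium block 40 (x) x 60 (y) x 60 high, two small dark holes on top. Origin: centre of its underside. Starts in the jig, axes as the jig, underside 12 above the bench, under the clamp. About 0.4 kg
- hub: Aluminium turned hub: base disc 60 diameter x 24 high, boss 34 diameter above it, 65 high in all. Origin: centre of its underside, z up along its axis. Starts upright in the tray, 0 to 3 from the +x wall; it may be nudged but must stay upright in the tray. About 0.35 kg
- bar: Steel square bar 30 x 30 x 62 high. Origin: centre of its underside, z along its length (leaning 25 degrees at the start). About 0.43 kg
- pin: Round steel pin 30 diameter x 100 high, standing on the bench. Origin: centre of its underside. About 0.5 kg
- can: Bystander: dark metal can 42 diameter x 60 high, origin centre of underside; leave it standing where it is
- jar: Bystander: small glass jar with black lid, 44 diameter x 55 high, origin centre of underside; leave it where it is
- offcut: Bystander: wood offcut 100 x 50 x 30 high, origin centre of underside; leave it where it is
Not all that is in view belongs to the job. What is shaped like the bar but orange is not meant.

How it is judged:
By the outcome, as a careful person would: the job done as asked, in the order asked, and still so for the second after the job is handed in, with the robot touching nothing.
It also fails if it takes over 72 s, if anything falls off the work surface, if the arm or the gripper's body presses on something with over 40 N, if the wrist force passes 120 N, or if a joint passes its speed limit or range.

## Working session

There is one attempt and no reset: what is moved stays moved. The work goes in short steps, Python scripts to look and compute and a shell command to move; the robot and the scene stay as the last step left them, time stands still between calls to the robot, and variables do not carry over. Pictures are saved under pics/ and viewed, at most 10 in all, crops included, and the job is handed in when it is done.

```bash
mkdir -p pics
cat > h.py <<'E'
import numpy as np, cv2
from rig import status, optics, recognise, masks_of
def cloud(im):
    z=im["z_map"]; K=im["camera_matrix"]; v,u=np.mgrid[0:z.shape[0],0:z.shape[1]]
    P=np.stack([(u-K[0,2])/K[0,0]*z,(v-K[1,2])/K[1,1]*z,z],-1)
    W=(P-im["t"])@im["R"]
    W[z==0]=np.nan
    return W
E
python3 - <<'E'
from h import *
s=status.state(); print(s)
for c in("scene","top"):
    im=optics.get_image(c); cv2.imwrite(f"pics/{c}0.png",im["color"][:,:,::-1]); W=cloud(im); np.savez(f"pics/{c}0.npz",W=W,c=im["color"])
    print(c,"campos",-im["R"].T@im["t"],im["camera_matrix"][0,0])
    for n in["tray","rack","nest","clamp","clamp_grip","block","hub","bar","pin","can","jar","offcut"]:
        for d in masks_of(n,c)[:3]:
            p=W[d["region"]]; p=p[~np.isnan(p[:,0])]
            if len(p): print(n,round(d["score"],2),np.round(d["position"]),len(p),"med",np.round(np.median(p,0),3),"lo",np.round(np.percentile(p,3,axis=0),3),"hi",np.round(np.percentile(p,97,axis=0),3))
E
```

```text
{'time': 0.0, 'q': array([-1.22295329,  0.46838071, -0.01158723,  1.60362859,  0.00600366,
        1.0714405 , -0.05630889]), 'qvel': array([ 0.00096746, -0.0015479 ,  0.00025573,  0.00043144, -0.00045   ,
       -0.00098117, -0.0004765 ]), 'effort': array([-7.55963138e-04, -5.20575929e+01, -1.26114796e-02, -2.43736070e+01,
       -5.66501194e-02,  1.74112612e-02,  1.76606236e-04]), 'eef_pos': array([0.24747555, 0.60039347, 0.21363603]), 'tcp_rot': array([-1.09353499e-04,  1.94221657e-01,  9.80957245e-01, -9.04884052e-04]), 'contact_force': array([ 0.90712037, -1.15758188, -0.81107087]), 'moment': array([-0.02363676,  0.00224738,  0.04058487]), 'finger_force': 0.0, 'finger_gap': 0.0916132831687801}
scene campos [0.93091023 0.39076537 0.8866272 ] 404.4047606627451
tray 0.77 [292. 229.] 1497 med [0.564 0.013 0.012] lo [ 0.512 -0.033  0.001] hi [0.657 0.052 0.032]
tray 0.19 [232. 170.] 1278 med [ 0.571 -0.232  0.014] lo [ 0.484 -0.271  0.005] hi [ 0.615 -0.195  0.141]
rack 0.72 [359. 302.] 3330 med [0.603 0.261 0.046] lo [0.536 0.163 0.004] hi [0.633 0.334 0.063]
rack 0.57 [324. 191.] 3
[... 2502 characters left out ...]
6]
bar 0.68 [201. 223.] 280 med [0.568 0.189 0.092] lo [0.546 0.178 0.041] hi [0.599 0.207 0.103]
bar 0.63 [208. 175.] 287 med [0.703 0.181 0.03 ] lo [0.684 0.153 0.012] hi [0.723 0.208 0.035]
bar 0.52 [171. 164.] 313 med [0.728 0.28  0.029] lo [0.717 0.251 0.006] hi [0.745 0.31  0.035]
pin 0.58 [337. 268.] 174 med [ 0.433 -0.133  0.099] lo [ 0.42  -0.15   0.013] hi [ 0.448 -0.122  0.105]
can 0.65 [284. 272.] 225 med [ 0.429 -0.002  0.06 ] lo [ 0.412 -0.02   0.021] hi [0.447 0.015 0.065]
jar 0.35 [283. 272.] 227 med [ 0.43  -0.002  0.06 ] lo [ 0.412 -0.02   0.039] hi [0.448 0.015 0.065]
offcut 0.61 [296. 148.] 711 med [ 0.751 -0.055  0.03 ] lo [ 0.708 -0.09   0.015] hi [ 0.798 -0.02   0.035]
```

View pics/scene0.png

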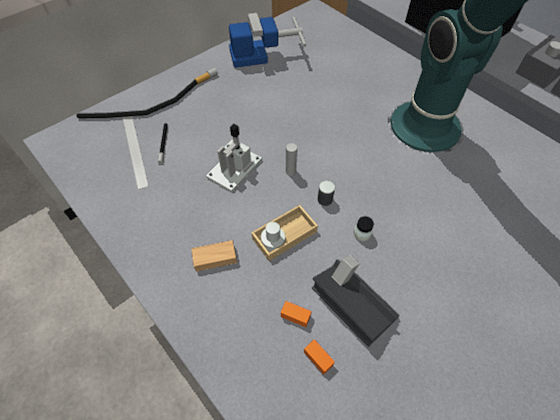

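Run:
```python
from h import *
d=np.load("pics/top0.npz"); c=d["c"]; 
crop=c[120:300,130:430]; cv2.imwrite("pics/topc.png",cv2.resize(crop[:,:,::-1],None,fx=2.6,fy=2.6,interpolation=cv2.INTER_CUBIC))
for cam in("top","scene"):
    W=np.load(f"pics/{cam}0.npz")["W"]; P=W.reshape(-1,3); P=P[~np.isnan(P[:,0])]
    def box(n,x0,x1,y0,y1,z0,z1):
        m=(P[:,0]>x0)&(P[:,0]<x1)&(P[:,1]>y0)&(P[:,1]<y1)&(P[:,2]>z0)&(P[:,2]<z1); q=P[m]
        if len(q)<5: print(cam,n,len(q)); return
        r=cv2.minAreaRect(q[:,:2].astype(np.float32)*1000)
        print(cam,n,len(q),"med",np.round(np.median(q,0),4),"mid",np.round((q.min(0)+q.max(0))/2,4),"rect",np.round(r[0],1),np.round(r[1],1),round(r[2],1))
    box("bench",.65,.7,-.2,-.1,-.02,.02)
    box("traytop",.48,.68,-.06,.08,.025,.037)
    box("hubtop",.56,.66,-.04,.06,.058,.08)
    box("hubdisc",.56,.66,-.03,.04,.027,.034)
    box("pintop",.40,.46,-.17,-.1,.09,.11)
    box("blocktop",.48,.56,-.3,-.18,.066,.08)
    box("nestplate",.45,.64,-.32,-.17,.008,.016)
    box("griptop",.48,.6,-.3,-.2,.136,.16)
    box("rackall",.5,.66,.13,.36,.01,.066)
    box("bartop",.53,.61,.16,.23,.085,.11)
    box("can",.4,.47,-.04,.04,.055,.07)
    box("jar",.4,.47,.1,.18,.04,.065)
```

```text
top bench 667 med [ 6.748e-01 -1.504e-01  6.000e-04] mid [ 6.749e-01 -1.500e-01  6.000e-04] rect [ 674.9 -150. ] [99.9 49.8] 90.0
top traytop 614 med [0.6052 0.0061 0.0307] mid [0.5849 0.0058 0.031 ] rect [584.7   6.9] [ 77.9 149.1] 83.0
top hubtop 147 med [0.6184 0.0034 0.0715] mid [0.6202 0.0033 0.0698] rect [620.1   3.3] [30.5 34.2] 87.0
top hubdisc 300 med [0.6188 0.0068 0.0307] mid [0.6107 0.005  0.0305] rect [610.8   5.2] [70.3 94.2] 87.5
top pintop 128 med [ 0.4338 -0.1362  0.1003] mid [ 0.4339 -0.1366  0.0981] rect [ 434.4 -136.6] [28.7 28.6] 65.9
top blocktop 262 med [ 0.5215 -0.2423  0.0723] mid [ 0.5307 -0.2531  0.0729] rect [ 535.4 -250.7] [56.3 60.1] 13.0
top nestplate 916 med [ 0.5562 -0.238   0.0123] mid [ 0.5391 -0.2483  0.012 ] rect [ 537.1 -240.8] [164.9 108.8] 14.5
top griptop 68 med [ 0.5268 -0.2515  0.1475] mid [ 0.5273 -0.2527  0.1443] rect [ 527.5 -252.8] [18.1 18.3] 11.5
top rackall 2740 med [0.5887 0.2524 0.0459] mid [0.5862 0.2434 0.038 ] rect [585.8 243.2] [187.7 104.2] 89.1
top bartop 175 med [0.5604 0.1922 0.0962] mid [0.5626 0.1927 0.0953] rect [562.6 19
[... 882 characters left out ...]
ect [ 534.9 -249.8] [58.1 59.8] 13.1
scene nestplate 644 med [ 0.5808 -0.2247  0.0119] mid [ 0.5472 -0.2359  0.012 ] rect [ 546.3 -245.8] [140.6  91.6] 14.3
scene griptop 61 med [ 0.5288 -0.249   0.1461] mid [ 0.5267 -0.251   0.1428] rect [ 526.9 -251.7] [17.7 18.2] 12.0
scene rackall 3126 med [0.5965 0.2582 0.0481] mid [0.5834 0.2466 0.0379] rect [583.1 246.4] [181. 104.] 89.6
scene bartop 221 med [0.5651 0.1947 0.0953] mid [0.5595 0.1938 0.0947] rect [559.6 193.6] [37.5 30.6] 1.0
scene can 155 med [ 0.4303 -0.0021  0.06  ] mid [ 0.4294 -0.0023  0.0603] rect [429.6  -2.1] [36.6 38.6] 18.5
scene jar 221 med [0.4366 0.1361 0.0545] mid [0.4334 0.1355 0.05  ] rect [433.5 135.5] [38.4 38. ] 85.0
```

View pics/topc.png

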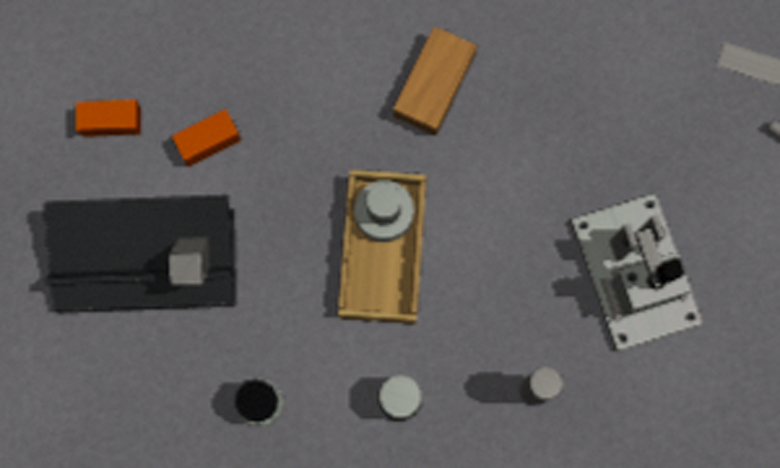

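The scene view shows the jig with its black clamp grip at (235,130), pin (291,159), can (326,193), jar (364,228), tray with hub (285,232), offcut (214,256) and rack with the grey bar (346,270). The orange bar look-alikes are at (296,313) and (318,356), so I rule them out. For the clamp grip, other black things are the jar lid (364,222), pen (164,142) and cable (150,112). I choose (235,130) on the jig. For the pin, the only grey cylinder is at (291,159).

Run:
```python
from h import *
from scipy.optimize import least_squares
c=np.load("pics/scene0.npz")["c"]
a=cv2.resize(c[110:200,200:310,::-1],(440,360),interpolation=cv2.INTER_CUBIC); b=cv2.resize(c[245:305,310:360,::-1],(300,360),interpolation=cv2.INTER_CUBIC)
cv2.imwrite("pics/crop1.png",np.hstack([a,b]))
P=[];
for cam in("top","scene"):
    W=np.load(f"pics/{cam}0.npz")["W"].reshape(-1,3); W=W[~np.isnan(W[:,0])]
    def rectfit(name,sel,hx,hy,p0,ring):
        q=W[sel(W)][:,:2]
        def f(p):
            co,si=np.cos(p[2]),np.sin(p[2]); d=q-p[:2]; u=abs(d@[co,si]); v=abs(d@[-si,co])
            dx,dy=u-hx,v-hy
            s=np.where((dx<0)&(dy<0),np.maximum(dx,dy),np.hypot(np.maximum(dx,0),np.maximum(dy,0)))
            return (np.maximum(abs(s)-ring,0))*1000
        r=least_squares(f,p0,loss="soft_l1",f_scale=1,diff_step=1e-4)
        print(cam,name,np.round(r.x[:2]*1000,1),np.degrees(r.x[2]).round(2),r.cost/len(q))
    rectfit("tray",lambda W:(abs(W[:,0]-.583)<.1)&(abs(W[:,1]-.007)<.06)&(abs(W[:,2]-.031)<.003)&(np.hypot(W[:,0]-.619,W[:,1]-.005)>.029),.071,.036,[.583,.007,-.09],.0025)
    # plate edge side walls
    s=lambda W:(abs(W[:,0]-.546)<.1)&(abs(W[:,1]+.247)<.09)&(W[:,2]>.003)&(W[:,2]<.0105)
    rectfit("nest",s,.070,.045,[.546,-.247,.235],0.0005)
s=status.state()['tcp_rot']; print(s)
```

```text
top tray [583.8   7.4] -6.39 0.5180357668985581
top nest [ 547.3 -250.7] 2.62 17.796602218997805
scene tray [582.5   7.6] -6.85 0.44163183219623764
scene nest [ 543.5 -248.5] 13.87 10.062323261934134
[2.23123706e-05 1.94191791e-01 9.80963581e-01 3.67852745e-05]
```

View pics/crop1.png

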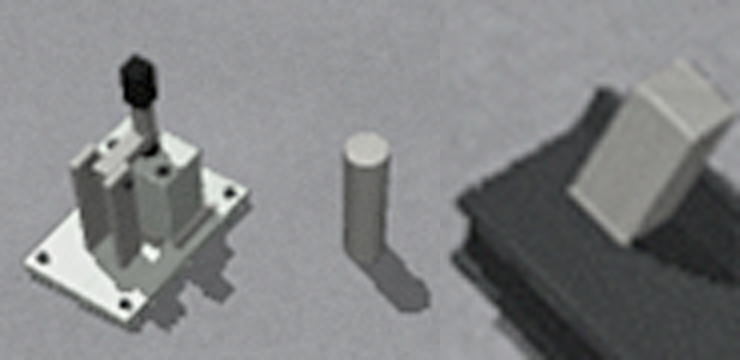

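```bash
python3 -m crank '[{"offset":[2,-3,2],"roll":1.2,"grip":0},{"offset":[2,-4,2],"roll":1.2,"grip":0},{"offset":[2,-4,0],"roll":1.2,"grip":0},{"offset":[2,-4,0],"roll":1.2,"grip":0},{"offset":[2,-4,0],"roll":1.2,"grip":0},{"offset":[2,-4,0],"roll":1.2,"grip":0},{"offset":[2,-4,0],"roll":0,"grip":0},{"offset":[2,-4,0],"roll":0,"grip":0},{"offset":[2,-4,0],"roll":0,"grip":0},{"offset":[2,-4,0],"roll":0,"grip":0},{"offset":[2,-4,0],"roll":0,"grip":0},{"offset":[2,-4,0],"roll":0,"grip":0}]'
```

```text
time: 2.3
eef_pos: [0.4716, 0.1623, 0.2521]
tcp_rot: [0.0, -0.118, 0.993, 0.0]
contact_force: [0.5, 0.2, 0.3]
finger_gap: 0.0917
finger_force: 0.0
```

The crop confirms both choices: the black grip above the block in the jig, and the grey bar on the rest.

```bash
python3 -m crank '[{"offset":[0.5,-4,0],"roll":0,"grip":0},{"offset":[0.5,-4,0],"roll":0,"grip":0},{"offset":[0.5,-4,0],"roll":0,"grip":0},{"offset":[0.5,-4,0],"roll":0,"grip":0},{"offset":[0.5,-4,0],"roll":0,"grip":0},{"offset":[0.5,-4,0],"roll":0,"grip":0},{"offset":[0.5,-4,0],"roll":0,"grip":0},{"offset":[0.5,-4,0],"roll":0,"grip":0},{"offset":[0.5,-4,0],"roll":0,"grip":0},{"offset":[0,-2,0],"roll":0,"grip":0},{"offset":[0,0,0],"roll":0,"grip":0},{"offset":[0,0,0],"roll":0,"grip":0}]'
```

```text
time: 3.3
eef_pos: [0.5157, -0.2166, 0.2515]
tcp_rot: [-0.0, -0.117, 0.993, 0.0]
contact_force: [-0.1, 0.2, 0.3]
finger_gap: 0.0919
finger_force: 0.0
```

```bash
python3 -m crank '[{"offset":[0.6,-1.8,-1],"roll":0,"grip":0.2},{"offset":[0.53,-1.77,-2],"roll":0,"grip":0.4},{"offset":[0,0,-3],"roll":0,"grip":0.5},{"offset":[0,0,-3],"roll":0,"grip":0.5},{"offset":[0,0,-2.5],"roll":0,"grip":0.5},{"offset":[0,0,-1.8],"roll":0,"grip":0.5},{"offset":[0,0,0],"roll":0,"grip":0.5},{"offset":[0,0,0],"roll":0,"grip":0.5}]'
python3 - <<'E'
from h import *
im=optics.get_image("top"); s=status.state(); print(s['eef_pos'])
u,v=376,222
cv2.imwrite("pics/g1.png",cv2.resize(im["color"][160:270,310:440,::-1],None,fx=4,fy=4,interpolation=cv2.INTER_CUBIC))
E
python3 - <<'E'
import numpy as np
a=np.radians(13.5)
r=np.array([-42,50.]);L=np.hypot(*r);t0=np.arctan2(r[1],r[0]);p=r
for th in np.linspace(0,1.84,13)[1:]:
    n=L*np.array([np.cos(t0-th),np.sin(t0-th)]);d=(n-p)/10;p=n;print(np.round([d[0]*np.cos(a),d[0]*np.sin(a),d[1]],2).tolist())
E
```

```text
time: 3.97
eef_pos: [0.5274, -0.2494, 0.1182]
tcp_rot: [-0.001, -0.12, 0.993, 0.001]
contact_force: [0.7, -0.1, 1.1]
finger_gap: 0.0459
finger_force: 0.0
[ 0.52814379 -0.25020162  0.11938464]
[0.79, 0.19, 0.58]
[0.87, 0.21, 0.45]
[0.92, 0.22, 0.31]
[0.96, 0.23, 0.16]
[0.97, 0.23, 0.01]
[0.96, 0.23, -0.14]
[0.93, 0.22, -0.29]
[0.88, 0.21, -0.44]
[0.8, 0.19, -0.57]
[0.71, 0.17, -0.69]
[0.6, 0.14, -0.79]
[0.47, 0.11, -0.87]
```

View pics/g1.png

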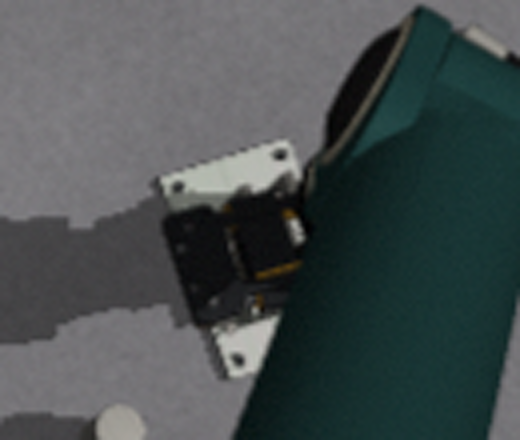

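The picture shows the gripper over the jig, with the arm hiding the grip. The tool sits at about (375,223) in the full picture, centred on the jig, so I close and swing.

```bash
python3 -m crank '[{"offset":[-0.05,-0.2,0],"roll":0,"grip":0.7},{"offset":[0,0,0],"roll":0,"grip":1},{"offset":[0,0,0],"roll":0,"grip":1},{"offset":[0,0,0],"roll":0,"grip":1},{"offset":[0,0,0],"roll":0,"grip":1},{"offset":[0,0,0],"roll":0,"grip":1}]'
```

```text
time: 4.52
eef_pos: [0.5275, -0.2545, 0.1195]
tcp_rot: [0.001, -0.119, 0.993, -0.001]
contact_force: [-0.1, -2.5, 2.8]
finger_gap: 0.0179
finger_force: 30.0
```

```bash
python3 -m crank '[{"offset":[0.79,0.19,0.58],"roll":0,"grip":1},{"offset":[0.87,0.21,0.45],"roll":0,"grip":1},{"offset":[0.92,0.22,0.31],"roll":0,"grip":1},{"offset":[0.96,0.23,0.16],"roll":0,"grip":1}]'; python3 -m crank '[{"offset":[0.97,0.23,0.01],"roll":0,"grip":1},{"offset":[0.96,0.23,-0.14],"roll":0,"grip":1},{"offset":[0.93,0.22,-0.29],"roll":0,"grip":1},{"offset":[0.88,0.21,-0.44],"roll":0,"grip":1},{"offset":[0.8,0.19,-0.57],"roll":0,"grip":1},{"offset":[0.71,0.17,-0.69],"roll":0,"grip":1},{"offset":[0.6,0.14,-0.79],"roll":0,"grip":1},{"offset":[0,0,0],"roll":0,"grip":1}]'
```

```text
time: 4.85
eef_pos: [0.5593, -0.2462, 0.1335]
tcp_rot: [-0.003, -0.118, 0.993, 0.0]
contact_force: [-6.9, -1.9, 2.7]
finger_gap: 0.0177
finger_force: 30.0
time: 5.52
eef_pos: [0.6251, -0.2292, 0.1055]
tcp_rot: [0.003, -0.12, 0.993, -0.0]
contact_force: [4.1, 1.2, 6.7]
finger_gap: 0.0176
finger_force: 30.0
```

```bash
python3 -m crank '[{"offset":[0,0,0],"roll":0,"grip":0.7},{"offset":[0,0,0],"roll":0,"grip":0.5},{"offset":[0,0,0],"roll":0,"grip":0.4},{"offset":[0,0,2],"roll":0,"grip":0.3},{"offset":[0,0,4],"roll":0,"grip":0},{"offset":[0,0,4],"roll":0,"grip":0},{"offset":[-2,3,3],"roll":0,"grip":0},{"offset":[-2,4,2],"roll":0,"grip":0},{"offset":[-2,4,0],"roll":0,"grip":0},{"offset":[0,4,0],"roll":0,"grip":0},{"offset":[0,0,0],"roll":0,"grip":0}]'
python3 - <<'E'
from h import *
im=optics.get_image("scene"); W=cloud(im); s=status.state(); print(s['eef_pos'])
cv2.imwrite("pics/g2.png",cv2.resize(im["color"][90:210,160:320,::-1],None,fx=4,fy=4,interpolation=cv2.INTER_CUBIC))
for cam in("scene","top"):
    im=optics.get_image(cam); P=cloud(im).reshape(-1,3)
    q=P[(abs(P[:,0]-.53)<.05)&(abs(P[:,1]+.25)<.06)&(abs(P[:,2]-.0725)<.004)]
    r=cv2.minAreaRect(q[:,:2].astype(np.float32)*1000); print(cam,len(q),r,np.median(q[:,2]))
    q=P[(abs(P[:,0]-.62)<.06)&(abs(P[:,1]+.25)<.06)&(abs(P[:,2]-.118)<.03)]
    print("grip",len(q),np.median(q,0))
E
```

```text
time: 6.43
eef_pos: [0.5665, -0.0837, 0.2484]
tcp_rot: [0.0, -0.123, 0.992, 0.003]
contact_force: [0.0, 0.9, -1.0]
finger_gap: 0.0888
finger_force: 0.0
[ 0.56677247 -0.08777436  0.24827547]
scene 263 ((544.1908569335938, -246.3491973876953), (78.61200714111328, 60.790157318115234), 15.121787071228027) 0.0718593791442604
grip 310 [ 0.59425709 -0.22996045  0.1191518 ]
top 358 ((544.1155395507812, -248.4813690185547), (73.48005676269531, 60.96934127807617), 12.932575225830078) 0.07239446072576602
grip 204 [ 0.57456364 -0.23558759  0.12559394]
```

View pics/g2.png

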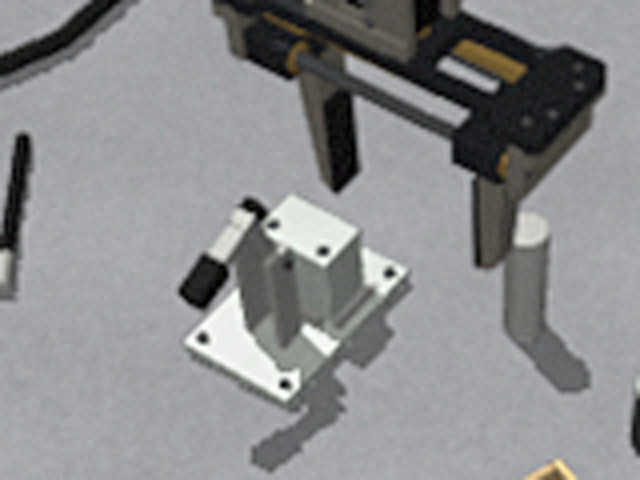

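The clamp stands open with its grip leaning back at crop (205,280), and the block's top with two holes is seated at crop (310,230).

```bash
python3 -m crank '[{"offset":[-1.1,-4,0],"roll":0,"grip":0},{"offset":[-1.1,-4,0],"roll":0,"grip":0},{"offset":[-1.1,-4,0],"roll":0,"grip":0},{"offset":[-1.1,-4,-1],"roll":0,"grip":0},{"offset":[0,-0.6,-2],"roll":0,"grip":0},{"offset":[0,0,-3],"roll":0,"grip":0},{"offset":[0,0,-2],"roll":0,"grip":0},{"offset":[0,0,0],"roll":0,"grip":0},{"offset":[0,0,0],"roll":0,"grip":0}]'
```

```text
time: 7.33
eef_pos: [0.5223, -0.2596, 0.1675]
tcp_rot: [-0.001, -0.117, 0.993, 0.0]
contact_force: [0.0, -1.5, 1.1]
finger_gap: 0.0915
finger_force: 0.0
```

```bash
python3 -m crank '[{"offset":[0,0.5,-2],"roll":0,"grip":0},{"offset":[0,0,-3],"roll":0,"grip":0},{"offset":[0,0,-3],"roll":0,"grip":0},{"offset":[0,0,-2.5],"roll":0,"grip":0},{"offset":[0,0,-1.4],"roll":0,"grip":0},{"offset":[0,0,0],"roll":0,"grip":0},{"offset":[0,0,0],"roll":0,"grip":0.2}]'; python3 -m crank '[{"offset":[0,0,0],"roll":0,"grip":0.3},{"offset":[0,0,0],"roll":0,"grip":0.5},{"offset":[0,0,0],"roll":0,"grip":0.7},{"offset":[0,0,0],"roll":0,"grip":1},{"offset":[0,0,0],"roll":0,"grip":1}]'
```

```text
time: 7.92
eef_pos: [0.5242, -0.2541, 0.0504]
tcp_rot: [0.0, -0.118, 0.993, -0.0]
contact_force: [-0.7, -0.2, 0.0]
finger_gap: 0.0873
finger_force: 0.0
time: 8.33
eef_pos: [0.5244, -0.254, 0.0507]
tcp_rot: [0.001, -0.118, 0.993, -0.001]
contact_force: [0.1, -0.8, 5.2]
finger_gap: 0.0597
finger_force: 30.0
```

```bash
python3 -m crank '[{"offset":[0,0,0.5],"roll":0,"grip":1},{"offset":[0,0,1.5],"roll":0,"grip":1},{"offset":[0,0,2.5],"roll":0,"grip":1},{"offset":[0,0,3],"roll":0,"grip":1},{"offset":[0,1,3],"roll":0,"grip":1},{"offset":[0.5,3,1],"roll":-0.5,"grip":1},{"offset":[0.5,3,0],"roll":-0.5,"grip":1},{"offset":[0.5,3,0],"roll":-0.5,"grip":1},{"offset":[0.5,3,0],"roll":-0.5,"grip":1},{"offset":[0.5,3,0],"roll":-0.5,"grip":1},{"offset":[0.5,3,0],"roll":-0.5,"grip":1},{"offset":[0.5,3,0],"roll":-0.5,"grip":1}]'; python3 -m crank '[{"offset":[0.4,2,0],"roll":-0.5,"grip":1},{"offset":[0,1.5,0],"roll":0,"grip":1},{"offset":[0,0.9,0],"roll":0,"grip":1},{"offset":[0,0,-2],"roll":0,"grip":1},{"offset":[0,0,-2],"roll":0,"grip":1},{"offset":[0,0,0],"roll":0,"grip":1},{"offset":[0,0,0],"roll":0,"grip":1}]'
```

```text
time: 9.33
eef_pos: [0.5574, -0.0313, 0.1639]
tcp_rot: [-0.001, 0.035, 0.999, 0.0]
contact_force: [-0.1, -0.1, -3.7]
finger_gap: 0.0596
finger_force: 30.0
time: 9.92
eef_pos: [0.5611, 0.0102, 0.1235]
tcp_rot: [-0.002, 0.056, 0.998, -0.0]
contact_force: [0.9, -0.6, -3.9]
finger_gap: 0.06
finger_force: 30.0
```

Run:
```python
from h import *
im=optics.get_image("scene"); P=cloud(im).reshape(-1,3)
a=np.radians(-6.6); ex=np.array([np.cos(a),np.sin(a)]); ey=np.array([-ex[1],ex[0]]); o=np.array([.5831,.0075])
d=P[:,:2]-o; T=np.c_[d@ex,d@ey,P[:,2]]*1000
s=status.state(); p=s['eef_pos'];print(p, "tool tray",(p[:2]-o)@ex*1000,(p[:2]-o)@ey*1000)
q=T[(abs(T[:,0]+15)<40)&(abs(T[:,1])<40)&(T[:,2]>82)&(T[:,2]<112)]
print(len(q),np.histogram(q[:,0],np.arange(-30,22,2)),np.percentile(q[:,1],[1,5,95,99]))
h=T[(abs(T[:,0]-36)<25)&(abs(T[:,1])<25)&(T[:,2]>55)&(T[:,2]<80)]; print("hub",np.round([h.min(0),h.max(0)],1))
cv2.imwrite("pics/b1.png",cv2.resize(im["color"][130:270,220:360,::-1],None,fx=4,fy=4,interpolation=cv2.INTER_CUBIC))
```

```text
[0.56227012 0.01016662 0.12458223] tool tray -20.998333716059943 0.2548192147516784
151 (array([ 4,  3,  2,  2,  4,  3,  5,  6,  3,  3,  6,  5,  1,  8, 82,  3,  0,
        0,  0,  0,  0,  0,  0,  0,  0]), array([-30, -28, -26, -24, -22, -20, -18, -16, -14, -12, -10,  -8,  -6,
        -4,  -2,   0,   2,   4,   6,   8,  10,  12,  14,  16,  18,  20])) [-26.0473126  -20.8041427   32.3192783   32.89881861]
hub [[ 17.8 -16.6  55.4]
 [ 52.7  18.6  74.7]]
```

View pics/b1.png

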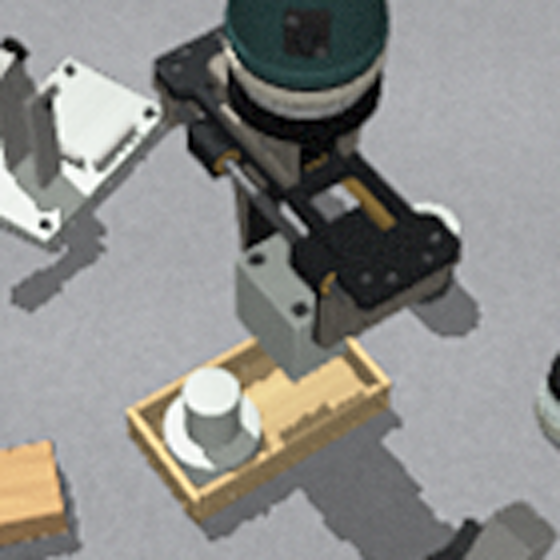

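The picture shows the block hanging over the tray at crop (290,300), just behind the hub at (213,430), with a straight face and both holes visible.

```bash
python3 -m crank '[{"offset":[0.2,0,-2],"roll":0,"grip":1},{"offset":[0,0,-2],"roll":0,"grip":1},{"offset":[0,0,-1.5],"roll":0,"grip":1},{"offset":[0,0,-1],"roll":0,"grip":1},{"offset":[0,0,-0.7],"roll":0,"grip":1},{"offset":[0,0,-0.4],"roll":0,"grip":1},{"offset":[0,0,0],"roll":0,"grip":1},{"offset":[0,0,0],"roll":0,"grip":1}]'; python3 -m crank '[{"offset":[0.15,-0.02,-0.1],"roll":0,"grip":1},{"offset":[0.1,-0.01,0],"roll":0,"grip":1},{"offset":[0,0,0],"roll":0,"grip":1},{"offset":[0,0,0],"roll":0,"grip":1}]'
```

```text
time: 10.63
eef_pos: [0.5675, 0.0029, 0.0538]
tcp_rot: [0.003, 0.059, 0.998, -0.002]
contact_force: [-6.6, -14.8, 25.0]
finger_gap: 0.0654
finger_force: 31.0
time: 10.97
eef_pos: [0.5682, 0.0026, 0.0532]
tcp_rot: [0.001, 0.059, 0.998, -0.002]
contact_force: [-13.4, -14.4, 34.3]
finger_gap: 0.0655
finger_force: 32.3
```

```bash
python3 -m crank '[{"offset":[0,0,1],"roll":0,"grip":1},{"offset":[0,0,2],"roll":0,"grip":1},{"offset":[0,0,2],"roll":0,"grip":1},{"offset":[0,0,0],"roll":0,"grip":1},{"offset":[0,0,0],"roll":0,"grip":1}]'
python3 - <<'E'
from h import *
a=np.radians(-6.6); ex=np.array([np.cos(a),np.sin(a)]); ey=np.array([-ex[1],ex[0]]); o=np.array([.5831,.0075])
for cam in("scene","top"):
    im=optics.get_image(cam); P=cloud(im).reshape(-1,3)
    d=P[:,:2]-o; T=np.c_[d@ex,d@ey,P[:,2]]*1000
    p=status.state()['eef_pos'];print(p, "tool tray",(p[:2]-o)@ex*1000,(p[:2]-o)@ey*1000)
    for zl in range(40,130,8):
        q=T[(abs(T[:,0]+2)<9)&(abs(T[:,1])<50)&(abs(T[:,2]-zl)<4)]
        if len(q): print(cam,zl,len(q),np.round([np.median(q[:,0]),q[:,1].min(),q[:,1].max()],1))
    t=T[(abs(T[:,1])<60)&(T[:,0]>-72)&(T[:,0]<-35)&(abs(T[:,2]-31)<2.5)]; print("rim y",np.percentile(t[:,1],[1,99]))
    if cam=="scene": cv2.imwrite("pics/b2.png",cv2.resize(im["color"][130:270,220:360,::-1],None,fx=4,fy=4,interpolation=cv2.INTER_CUBIC))
E
```

```text
time: 11.38
eef_pos: [0.5685, 0.0107, 0.0991]
tcp_rot: [0.002, 0.056, 0.998, 0.001]
contact_force: [-0.5, -0.3, -4.2]
finger_gap: 0.0657
finger_force: 28.2
[0.56732903 0.01075764 0.09773764] tool tray -16.040874046276734 1.423382278703351
scene 64 4 [  4.4 -14.   -1.2]
scene 72 16 [  4.6 -17.8  29.5]
scene 80 30 [  3.6 -15.7  42.4]
scene 88 42 [  3.9 -16.2  41.3]
scene 96 44 [  3.9 -20.7  41.5]
scene 104 43 [  4.1 -38.3  43.1]
scene 112 53 [  3.9 -41.8  49.5]
scene 120 96 [  0.3 -41.8  49.3]
scene 128 118 [ -3.5 -40.2  49.4]
rim y [15.61798272 39.550286  ]
[0.5666259  0.01075291 0.09692742] tool tray -16.738804153647116 1.3378686065157928Traceback (most recent call last):
  File "<stdin>", line 10, in <module>
    return _quantile_unchecked(
        a, q, axis, out, overwrite_input, method, keepdims, weights)
    return _ureduce(a,
                    func=_quantile_ureduce_func,
    ...<5 lines>...
                    overwrite_input=overwrite_input,
                    method=method)
    r = func(a, **kwargs)
    result = _quantile(arr,
                       quantiles=q,
    ...<2 lines>...
                       out=out,
                       weights=wgt)
    slices_having_nans = np.isnan(arr[-1, ...])
                                  ~~~^^^^^^^^^
IndexError: index -1 is out of bounds for axis 0 with size 0
```

View pics/b2.png

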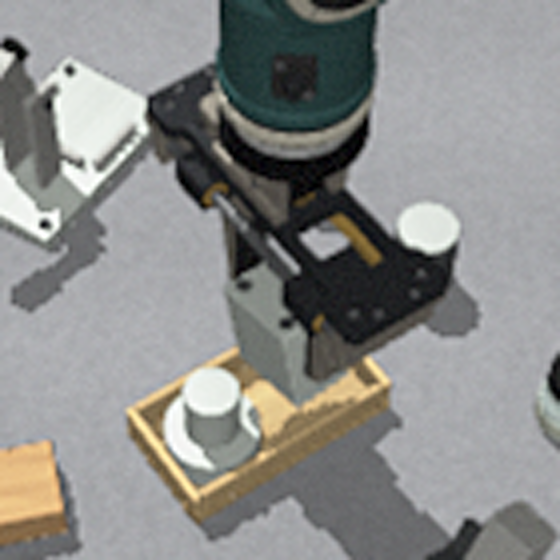

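The block is tilted in the fingers, with its left edge slanting from crop (230,290) to (243,355). It caught on the tray's +y wall. I'll straighten it on free bench and regrip, with the tray about 2 mm further to -y in the robot's frame.

```bash
python3 -m crank '[{"offset":[0,0,3],"roll":0,"grip":1},{"offset":[0.2,-2,1],"roll":0,"grip":1},{"offset":[0.2,-3,0],"roll":0,"grip":1},{"offset":[0.2,-3,0],"roll":0,"grip":1},{"offset":[0.4,-3,0],"roll":0,"grip":1},{"offset":[0,-1,-2],"roll":0,"grip":1},{"offset":[0,0,-3],"roll":0,"grip":1},{"offset":[0,0,-2],"roll":0,"grip":1},{"offset":[0,0,-1],"roll":0,"grip":1},{"offset":[0,0,0],"roll":0,"grip":1},{"offset":[0,0,0],"roll":0,"grip":1}]'; python3 -m crank '[{"offset":[0,0,-0.4],"roll":0,"grip":1},{"offset":[0,0,-0.4],"roll":0,"grip":1},{"offset":[0,0,0],"roll":0,"grip":1}]'
```

```text
time: 12.4
eef_pos: [0.5767, -0.1093, 0.0567]
tcp_rot: [-0.001, 0.056, 0.998, -0.0]
contact_force: [-0.0, -0.7, -3.4]
finger_gap: 0.0631
finger_force: 28.9
time: 12.65
eef_pos: [0.5772, -0.1091, 0.0496]
tcp_rot: [0.0, 0.056, 0.998, 0.0]
contact_force: [0.2, -0.5, -4.4]
finger_gap: 0.0631
finger_force: 28.9
```

```bash
python3 -m crank '[{"offset":[0,0,-0.3],"roll":0,"grip":1},{"offset":[0,0,-0.3],"roll":0,"grip":1},{"offset":[0,0,0],"roll":0,"grip":1}]'; python3 -m crank '[{"offset":[0,0,-0.3],"roll":0,"grip":1},{"offset":[0,0,-0.2],"roll":0,"grip":1},{"offset":[0,0,0],"roll":0,"grip":1}]'
```

```text
time: 12.9
eef_pos: [0.5768, -0.1093, 0.0431]
tcp_rot: [-0.0, 0.056, 0.998, 0.0]
contact_force: [-0.5, 0.0, -4.2]
finger_gap: 0.0628
finger_force: 28.9
time: 13.15
eef_pos: [0.5769, -0.1094, 0.0381]
tcp_rot: [-0.0, 0.056, 0.998, 0.0]
contact_force: [0.7, -0.0, -3.4]
finger_gap: 0.0625
finger_force: 28.9
```

```bash
python3 -m crank '[{"offset":[0,0,-0.3],"roll":0,"grip":1},{"offset":[0,0,-0.3],"roll":0,"grip":1},{"offset":[0,0,0],"roll":0,"grip":1}]'; python3 -m crank '[{"offset":[0,0,-0.3],"roll":0,"grip":1},{"offset":[0,0,-0.2],"roll":0,"grip":1},{"offset":[0,0,0],"roll":0,"grip":1}]'
```

```text
time: 13.4
eef_pos: [0.5787, -0.1068, 0.034]
tcp_rot: [0.001, 0.055, 0.998, 0.002]
contact_force: [-1.3, 4.9, 7.6]
finger_gap: 0.0618
finger_force: 29.6
time: 13.65
eef_pos: [0.5797, -0.1062, 0.0294]
tcp_rot: [0.002, 0.055, 0.999, 0.002]
contact_force: [-0.5, 5.5, 8.3]
finger_gap: 0.0602
finger_force: 29.9
```

```bash
python3 -m crank '[{"offset":[0,0,0],"roll":0,"grip":0.25},{"offset":[0,0,0],"roll":0,"grip":0.1},{"offset":[0,0,0.2],"roll":0,"grip":0.1},{"offset":[0,0,0.2],"roll":0,"grip":0.1},{"offset":[0,0,0.1],"roll":0,"grip":0.1},{"offset":[0,0,0],"roll":0,"grip":0.1}]'
python3 - <<'E'
from h import *
im=optics.get_image("scene"); P=cloud(im).reshape(-1,3)
p=status.state()['eef_pos'];print(p)
q=P[(abs(P[:,0]-.58)<.05)&(abs(P[:,1]+.108)<.06)&(abs(P[:,2]-.0605)<.0045)]
print(len(q),cv2.minAreaRect(q[:,:2].astype(np.float32)*1000),np.round(np.percentile(q,[3,97],axis=0),4).tolist())
cv2.imwrite("pics/b3.png",cv2.resize(im["color"][130:250,200:340,::-1],None,fx=4,fy=4,interpolation=cv2.INTER_CUBIC))
E
```

```text
time: 14.15
eef_pos: [0.5771, -0.1098, 0.0327]
tcp_rot: [0.0, 0.056, 0.998, -0.0]
contact_force: [0.3, 0.2, 0.0]
finger_gap: 0.0827
finger_force: 0.0
[ 0.57708687 -0.10971733  0.03250982]
178 ((583.129150390625, -106.23978424072266), (111.8526611328125, 35.27814865112305), 81.66120147705078) [[0.5641, -0.1517, 0.0566], [0.6006, -0.0517, 0.0636]]
```

View pics/b3.png

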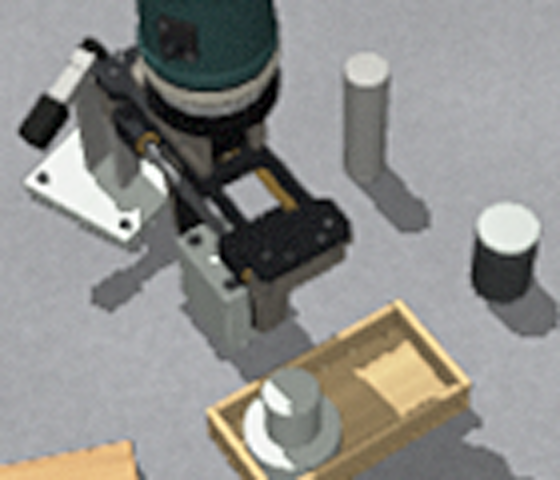

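The block now stands upright and free on the bench at crop (215,285), between the open fingers.

```bash
python3 -m crank '[{"offset":[0,0,0],"roll":0,"grip":0.3},{"offset":[0,0,0],"roll":0,"grip":0.6},{"offset":[0,0,0],"roll":0,"grip":1},{"offset":[0,0,0],"roll":0,"grip":1},{"offset":[0,0,1],"roll":0,"grip":1},{"offset":[0,0,3],"roll":0,"grip":1},{"offset":[0,0,3],"roll":0,"grip":1},{"offset":[0,1,2],"roll":0,"grip":1},{"offset":[-0.4,3,0],"roll":0,"grip":1},{"offset":[-0.4,3,0],"roll":0,"grip":1},{"offset":[-0.4,3,0],"roll":0,"grip":1},{"offset":[-0.2,1.5,0],"roll":0,"grip":1}]'; python3 -m crank '[{"offset":[0,0.3,0],"roll":0,"grip":1},{"offset":[0,0,0],"roll":0,"grip":1},{"offset":[0,0,0],"roll":0,"grip":1}]'
cat > m.py <<'E'
from h import *
im=optics.get_image("scene"); P=cloud(im).reshape(-1,3)
a=np.radians(-6.6); ex=np.array([np.cos(a),np.sin(a)]); ey=np.array([-ex[1],ex[0]]); o=np.array([.5831,.0075])
d=P[:,:2]-o; T=np.c_[d@ex,d@ey,P[:,2]]*1000
s=status.state(); p=s['eef_pos'];print(p, "tool tray",(p[:2]-o)@ex*1000,(p[:2]-o)@ey*1000)
z=p[2]*1000
q=T[(abs(T[:,0]+10)<40)&(abs(T[:,1])<45)&(T[:,2]>z-30)&(T[:,2]<z-4)]
xm=np.percentile(q[:,0],90); f=q[abs(q[:,0]-xm)<4]; 
print(len(f),"face x",np.median(f[:,0]),"slope",np.polyfit(f[:,1],f[:,0],1)[0], "y",np.sort(f[:,1])[[0,2,-3,-1]])
r=T[(abs(T[:,2]-31)<3)&(abs(T[:,0]+50)<15)&(abs(T[:,1])<45)]; print("rim +y outer",np.percentile(r[:,1],98),"max",r[:,1].max())
E
python3 m.py
```

```text
time: 15.2
eef_pos: [0.5618, 0.0099, 0.1225]
tcp_rot: [-0.001, 0.054, 0.999, 0.001]
contact_force: [0.6, 1.0, -3.7]
finger_gap: 0.0598
finger_force: 30.0
time: 15.45
eef_pos: [0.563, 0.0073, 0.1226]
tcp_rot: [0.0, 0.056, 0.998, -0.001]
contact_force: [-0.1, -0.6, -4.1]
finger_gap: 0.0598
finger_force: 30.0
[0.56301968 0.00665308 0.12253815] tool tray -19.84989996130737 -3.14928377619343
101 face x 1.8017936598373492 slope -0.013048646105224831 y [-30.76944309 -29.827344    29.10050034  29.77979153]
rim +y outer 39.24634489242869 max 39.70861917075709
```

```bash
python3 -m crank '[{"offset":[0,0.03,-2],"roll":0,"grip":1},{"offset":[0,0,-2],"roll":0,"grip":1},{"offset":[0,0,-1.5],"roll":0,"grip":1},{"offset":[0,0,-0.5],"roll":0,"grip":1},{"offset":[0,0,0],"roll":0,"grip":1}]'; python3 -m crank '[{"offset":[0,0,-0.5],"roll":0,"grip":1},{"offset":[0,0,-0.5],"roll":0,"grip":1},{"offset":[0,0,-0.5],"roll":0,"grip":1},{"offset":[0,0,0],"roll":0,"grip":1}]'
```

```text
time: 15.92
eef_pos: [0.5621, 0.0071, 0.0612]
tcp_rot: [-0.001, 0.057, 0.998, -0.001]
contact_force: [-0.5, -0.4, -3.3]
finger_gap: 0.0598
finger_force: 30.0
time: 16.25
eef_pos: [0.5627, 0.0088, 0.0469]
tcp_rot: [-0.0, 0.056, 0.998, -0.0]
contact_force: [-0.3, 1.1, -3.7]
finger_gap: 0.0599
finger_force: 30.0
```

```bash
python3 -m crank '[{"offset":[0,0,-0.3],"roll":0,"grip":1},{"offset":[0,0,-0.3],"roll":0,"grip":1},{"offset":[0.1,-0.01,0],"roll":0,"grip":1},{"offset":[0.1,-0.01,0],"roll":0,"grip":1},{"offset":[0,0,0],"roll":0,"grip":1}]'; python3 -m crank '[{"offset":[0.1,-0.01,0],"roll":0,"grip":1},{"offset":[0.1,-0.01,0],"roll":0,"grip":1},{"offset":[0,0,0],"roll":0,"grip":1}]'
```

```text
time: 16.67
eef_pos: [0.5655, 0.0087, 0.0415]
tcp_rot: [0.0, 0.056, 0.998, -0.0]
contact_force: [-0.2, -0.0, -3.8]
finger_gap: 0.0597
finger_force: 30.0
time: 16.92
eef_pos: [0.5665, 0.0085, 0.0413]
tcp_rot: [-0.001, 0.056, 0.998, 0.0]
contact_force: [-1.5, 1.5, -2.2]
finger_gap: 0.0596
finger_force: 30.0
```

Touching the hub now. I lower the block to the floor, nudging +x slightly.

```bash
python3 -m crank '[{"offset":[0.1,-0.01,-0.1],"roll":0,"grip":1},{"offset":[0.05,0,-0.15],"roll":0,"grip":1},{"offset":[0,0,-0.1],"roll":0,"grip":1},{"offset":[0,0,0],"roll":0,"grip":1}]'
```

```text
time: 17.25
eef_pos: [0.5683, 0.0084, 0.0383]
tcp_rot: [-0.0, 0.056, 0.998, 0.0]
contact_force: [-4.3, 0.5, 3.3]
finger_gap: 0.06
finger_force: 30.0
```

```bash
python3 -m crank '[{"offset":[0,0,0],"roll":0,"grip":0.25},{"offset":[0,0,0],"roll":0,"grip":0.1},{"offset":[0,0,0],"roll":0,"grip":0.1},{"offset":[0,0,2],"roll":0,"grip":0.1},{"offset":[0,0,4],"roll":0,"grip":0.1},{"offset":[0,0,4],"roll":0,"grip":0.1},{"offset":[0,2,4],"roll":0.4,"grip":0.1},{"offset":[0,4,1],"roll":0.4,"grip":0.1},{"offset":[0,4,0],"roll":0.4,"grip":0.1},{"offset":[0,4,0],"roll":0,"grip":0.1},{"offset":[0,3,0],"roll":0,"grip":0.1},{"offset":[0,1.2,0],"roll":0,"grip":0.1}]'; python3 -m crank '[{"offset":[0,0,0],"roll":0,"grip":0.1},{"offset":[0,0,0],"roll":0,"grip":0.1}]'
python3 - <<'E'
from h import *
a=np.radians(-6.6); ex=np.array([np.cos(a),np.sin(a)]); ey=np.array([-ex[1],ex[0]]); o=np.array([.5831,.0075])
for cam in("scene","top"):
    im=optics.get_image(cam); P=cloud(im).reshape(-1,3)
    d=P[:,:2]-o; T=np.c_[d@ex,d@ey,P[:,2]]*1000
    if cam=="scene": cv2.imwrite("pics/c1.png",cv2.resize(im["color"][150:330,250:410,::-1],None,fx=3.2,fy=3.2,interpolation=cv2.INTER_CUBIC))
    q=T[(abs(T[:,0])<60)&(abs(T[:,1])<33)&(T[:,2]>63)&(T[:,2]<69)&(T[:,0]<12)]
    if len(q): print(cam,"block top",len(q),cv2.minAreaRect(q[:,:2].astype(np.float32)),np.median(q[:,2]))
    q=P[(abs(P[:,0]-.57)<.05)&(abs(P[:,1]-.193)<.03)&(P[:,2]>.07)&(P[:,2]<.11)]
    if len(q): print(cam,"bar",len(q),np.round(np.percentile(q,[2,98],axis=0),4))
print(status.state()['eef_pos'])
E
```

```text
time: 18.25
eef_pos: [0.5681, 0.1952, 0.1854]
tcp_rot: [0.001, 0.0, 1.0, 0.001]
contact_force: [-0.3, 0.3, 0.2]
finger_gap: 0.0828
finger_force: 0.0
time: 18.42
eef_pos: [0.5688, 0.1879, 0.185]
tcp_rot: [0.0, 0.003, 1.0, -0.001]
contact_force: [0.5, -1.4, 0.1]
finger_gap: 0.0824
finger_force: 0.0
scene block top 329 ((-12.358415603637695, 1.5863876342773438), (40.037227630615234, 61.252220153808594), 0.08377980440855026) 65.8344474159061
scene bar 320 [[0.5432 0.1796 0.0716]
 [0.5831 0.2087 0.1029]]
top block top 303 ((-10.787899017333984, 0.8099460601806641), (39.638641357421875, 59.46013641357422), 0.6223124265670776) 66.19029738933381
top bar 165 [[0.5454 0.1779 0.0716]
 [0.5837 0.201  0.1044]]
[0.56906962 0.18596534 0.18517578]
```

View pics/c1.png

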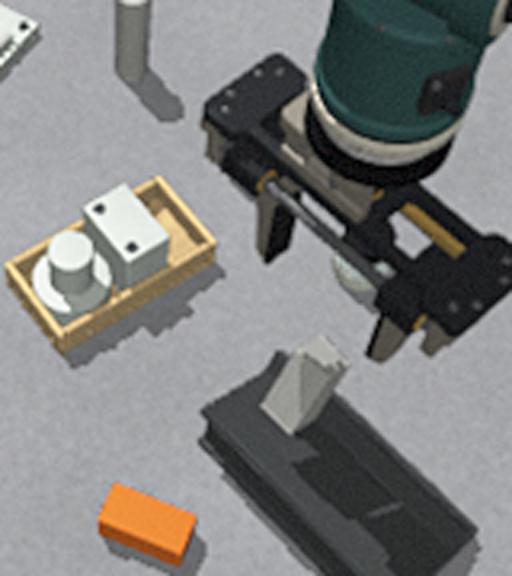

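The block stands flat against the hub (crop (125,230)), and the bar leans on the rest at crop (305,385), below the open fingers.

```bash
python3 -m crank '[{"offset":[-0.2,0.5,-2],"roll":0,"grip":0.1},{"offset":[0,0,-3],"roll":0,"grip":0.1},{"offset":[0,0,-3],"roll":0,"grip":0.1},{"offset":[0,0,-2.5],"roll":0,"grip":0.1},{"offset":[0,0,-1.6],"roll":0,"grip":0.1},{"offset":[0,0,0],"roll":0,"grip":0.3},{"offset":[0,0,0],"roll":0,"grip":0.5}]'; python3 -m crank '[{"offset":[0,0,0],"roll":0,"grip":0.6},{"offset":[0,0,0],"roll":0,"grip":0.7},{"offset":[0,0,0],"roll":0,"grip":1},{"offset":[0,0,0],"roll":0,"grip":1},{"offset":[0,0,0],"roll":0,"grip":1}]'
```

```text
time: 19.1
eef_pos: [0.5667, 0.1915, 0.0639]
tcp_rot: [-0.0, 0.005, 1.0, -0.001]
contact_force: [0.3, -0.2, 0.5]
finger_gap: 0.0715
finger_force: 0.0
time: 19.52
eef_pos: [0.5669, 0.1942, 0.0649]
tcp_rot: [0.001, 0.003, 1.0, 0.0]
contact_force: [-0.1, 0.8, -0.8]
finger_gap: 0.0381
finger_force: 0.0
```

```bash
python3 -m crank '[{"offset":[0,0,0],"roll":0,"grip":1},{"offset":[0,0,0],"roll":0,"grip":1},{"offset":[0,0,0.5],"roll":0,"grip":1},{"offset":[0,0,1.5],"roll":0,"grip":1},{"offset":[0,0,2.5],"roll":0,"grip":1},{"offset":[0,-1,2.5],"roll":0,"grip":1},{"offset":[0,-3,0],"roll":0,"grip":1},{"offset":[0,-3,0],"roll":0,"grip":1},{"offset":[0,-1.5,0],"roll":0,"grip":1},{"offset":[0,0,-2],"roll":0,"grip":1},{"offset":[0,0,0],"roll":0,"grip":1},{"offset":[0,0,0],"roll":0,"grip":1}]'
python3 - <<'E'
from h import *
im=optics.get_image("scene");print(status.state()['eef_pos'])
cv2.imwrite("pics/c2.png",cv2.resize(im["color"][180:300,280:400,::-1],None,fx=4,fy=4,interpolation=cv2.INTER_CUBIC))
E
```

```text
time: 20.52
eef_pos: [0.5647, 0.1095, 0.1128]
tcp_rot: [-0.002, 0.003, 1.0, -0.0]
contact_force: [-0.5, 0.4, -6.0]
finger_gap: 0.0296
finger_force: 30.0
[0.56569885 0.11002892 0.1136563 ]
```

View pics/c2.png

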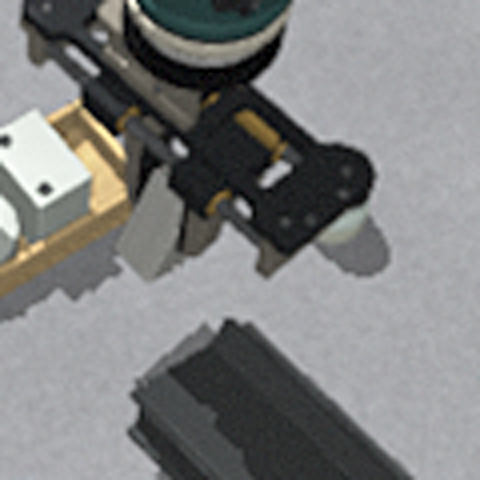

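The bar hangs still tilted in the fingers at crop (150,235), clear of the rest. That was the tenth and last picture, so from here I rely on numbers.

```bash
python3 -m crank '[{"offset":[0,0,-2],"roll":0,"grip":1},{"offset":[0,0,-2.5],"roll":0,"grip":1},{"offset":[0,0,-2],"roll":0,"grip":1},{"offset":[0,0,-1],"roll":0,"grip":1},{"offset":[0,0,0],"roll":0,"grip":1},{"offset":[0,0,0],"roll":0,"grip":1}]'; python3 -m crank '[{"offset":[0,0,-0.3],"roll":0,"grip":1},{"offset":[0,0,-0.3],"roll":0,"grip":1},{"offset":[0,0,0],"roll":0,"grip":1}]'
```

```text
time: 21.07
eef_pos: [0.5668, 0.1096, 0.0395]
tcp_rot: [-0.0, 0.003, 1.0, 0.0]
contact_force: [1.3, 0.1, -4.4]
finger_gap: 0.0298
finger_force: 30.0
time: 21.32
eef_pos: [0.5669, 0.1092, 0.0337]
tcp_rot: [0.0, 0.003, 1.0, 0.0]
contact_force: [0.6, -0.4, -4.1]
finger_gap: 0.0298
finger_force: 30.0
```

```bash
python3 -m crank '[{"offset":[0,0,-0.2],"roll":0,"grip":1},{"offset":[0,0,-0.2],"roll":0,"grip":1},{"offset":[0,0,0],"roll":0,"grip":1}]'; python3 -m crank '[{"offset":[0,0,-0.2],"roll":0,"grip":1},{"offset":[0,0,0],"roll":0,"grip":1}]'
```

```text
time: 21.57
eef_pos: [0.5672, 0.1092, 0.0306]
tcp_rot: [0.001, 0.004, 1.0, 0.0]
contact_force: [-3.1, 0.1, 4.4]
finger_gap: 0.0301
finger_force: 30.0
time: 21.73
eef_pos: [0.5678, 0.109, 0.0302]
tcp_rot: [0.001, 0.004, 1.0, 0.001]
contact_force: [-5.0, -1.5, 17.9]
finger_gap: 0.0295
finger_force: 30.0
```

```bash
python3 -m crank '[{"offset":[0.3,0,0],"roll":0,"grip":1},{"offset":[0.4,0,0.1],"roll":0,"grip":1},{"offset":[0.4,0,0],"roll":0,"grip":1},{"offset":[0.4,0,0],"roll":0,"grip":1},{"offset":[0,0,0],"roll":0,"grip":1}]'; python3 -m crank '[{"offset":[0.4,0,0],"roll":0,"grip":1},{"offset":[0.3,0,-0.1],"roll":0,"grip":1},{"offset":[0.1,0,-0.1],"roll":0,"grip":1},{"offset":[0,0,0],"roll":0,"grip":1}]'
```

```text
time: 22.15
eef_pos: [0.5807, 0.1092, 0.0295]
tcp_rot: [-0.001, 0.003, 1.0, 0.0]
contact_force: [-6.4, -0.2, 8.1]
finger_gap: 0.0302
finger_force: 30.0
time: 22.48
eef_pos: [0.5895, 0.1092, 0.028]
tcp_rot: [-0.0, 0.003, 1.0, 0.001]
contact_force: [-4.8, -0.4, 10.3]
finger_gap: 0.03
finger_force: 30.0
```

```bash
cat > t.py <<'E'
from h import *
im=optics.get_image("scene"); P=cloud(im).reshape(-1,3); p=status.state()['eef_pos']; print(p)
q=P[(abs(P[:,1]-p[1]-.002)<.012)&(abs(P[:,0]-p[0]-.012)<.03)&(P[:,2]>.008)&(P[:,2]<.058)]
for z in range(10,60,6):
    f=q[abs(q[:,2]*1000-z)<3]
    if len(f): print(z,len(f),np.round(np.percentile(f[:,0],[50,90])*1000,1))
E
python3 t.py
```

```text
[0.58944166 0.10926813 0.02797592]
10 10 [603.  603.8]
16 12 [602.2 603.2]
22 13 [601.  602.7]
28 13 [599.4 601. ]
34 12 [599.2 599.8]
40 16 [597.5 598.5]
46 14 [596.4 597.9]
52 14 [594.9 596. ]
58 5 [594.7 595.2]
```

```bash
python3 -m crank '[{"offset":[0.4,0,0],"roll":0,"grip":1},{"offset":[0.4,0,-0.05],"roll":0,"grip":1},{"offset":[0.2,0,-0.05],"roll":0,"grip":1},{"offset":[0,0,0],"roll":0,"grip":1}]'; python3 t.py
```

```text
time: 22.87
eef_pos: [0.5985, 0.1093, 0.0263]
tcp_rot: [-0.001, 0.003, 1.0, 0.0]
contact_force: [-4.9, -0.7, 6.9]
finger_gap: 0.03
finger_force: 30.0
[0.59850639 0.10929143 0.02622986]
10 9 [606.9 608.1]
16 9 [606.7 607.6]
22 10 [606.2 607.2]
28 11 [605.1 606.3]
34 14 [604.8 605.6]
40 9 [604.  605.1]
46 12 [603.7 604.8]
52 7 [603.2 603.7]
58 2 [602.3 602.6]
```

```bash
python3 -m crank '[{"offset":[0,0,0],"roll":0,"grip":0.6},{"offset":[0,0,0],"roll":0,"grip":0.5},{"offset":[0,0,0.3],"roll":0,"grip":0.45},{"offset":[-0.3,0,0.3],"roll":0,"grip":0.45},{"offset":[-0.3,0,0.2],"roll":0,"grip":0.45},{"offset":[0,0,0],"roll":0,"grip":0.45},{"offset":[0,0,0],"roll":0,"grip":0.45}]'; python3 t.py;  python3 -c "
from h import *
im=optics.get_image('scene'); P=cloud(im).reshape(-1,3)
q=P[(abs(P[:,1]-.111)<.014)&(abs(P[:,0]-.592)<.025)&(abs(P[:,2]-.062)<.004)]; print(len(q),np.round(np.percentile(q,[2,50,98],axis=0)*1000,1))"
```

```text
time: 23.5
eef_pos: [0.5935, 0.1091, 0.0335]
tcp_rot: [0.0, 0.003, 1.0, 0.0]
contact_force: [-1.0, 0.2, 0.0]
finger_gap: 0.0505
finger_force: 0.0
[0.59355316 0.10906464 0.03332655]
10 7 [607.8 608.4]
16 7 [607.8 608.4]
22 9 [607.7 608.7]
28 9 [607.8 608.3]
34 8 [608.2 608.7]
40 8 [607.6 607.9]
46 11 [607.9 608.4]
52 11 [607.8 608.7]
58 3 [607.6 607.7]
77 [[591.   98.   58.7]
 [600.3 109.8  61.5]
 [608.5 123.2  64.8]]
```

```bash
python3 -m crank '[{"offset":[0,0,0],"roll":0,"grip":0.7},{"offset":[0,0,0],"roll":0,"grip":1},{"offset":[0,0,0],"roll":0,"grip":1},{"offset":[0,0,0],"roll":0,"grip":1},{"offset":[0,0,0.5],"roll":0,"grip":1},{"offset":[0,0,2],"roll":0,"grip":1},{"offset":[0,0,3],"roll":-0.25,"grip":1},{"offset":[-1,-1,3],"roll":-0.5,"grip":1},{"offset":[-2,-2.5,0.5],"roll":-0.5,"grip":1},{"offset":[-2,-2.5,0],"roll":0,"grip":1},{"offset":[-0.8,-2.1,0],"roll":0,"grip":1},{"offset":[0,0,0],"roll":0,"grip":1}]'; python3 -m crank '[{"offset":[0,0,0],"roll":0,"grip":1},{"offset":[0,0,0],"roll":0,"grip":1}]'
cat > m2.py <<'E'
from h import *
im=optics.get_image("scene"); P=cloud(im).reshape(-1,3)
a=np.radians(-6.6); ex=np.array([np.cos(a),np.sin(a)]); ey=np.array([-ex[1],ex[0]]); o=np.array([.5831,.0075])
d=P[:,:2]-o; T=np.c_[d@ex,d@ey,P[:,2]]*1000
s=status.state(); p=s['eef_pos'];t=(p[:2]-o)@np.c_[ex,ey]*1000;print(p, "tool tray",t)
z=p[2]*1000
q=T[(abs(T[:,0]-t[0])<30)&(abs(T[:,1]-t[1])<30)&(T[:,2]>z-28)&(T[:,2]<z-4)]
print(len(q),"max x",np.percentile(q[:,0],[80,90,97]),"y",np.sort(q[:,1])[[0,3,-4,-1]])
f=q[q[:,0]>np.percentile(q[:,0],80)-4]; print("slope xz",np.polyfit(f[:,2],f[:,0],1)[0],"xy",np.polyfit(f[:,1],f[:,0],1)[0],"y",f[:,1].min(),f[:,1].max())
E
python3 m2.py
```

```text
time: 24.6
eef_pos: [0.5322, 0.0225, 0.123]
tcp_rot: [-0.002, 0.061, 0.998, -0.001]
contact_force: [0.1, -0.2, -5.7]
finger_gap: 0.0297
finger_force: 30.0
time: 24.77
eef_pos: [0.5356, 0.0286, 0.123]
tcp_rot: [-0.0, 0.058, 0.998, 0.0]
contact_force: [0.5, -0.0, -5.3]
finger_gap: 0.0298
finger_force: 30.0
[0.53573741 0.02908894 0.1229791 ] tool tray [-49.53007471  16.00214467]
78 max x [-35.1831271  -34.89555985 -34.38807502] y [ 3.05850442  5.33640568 33.02942545 33.50218417]
slope xz 0.020261509309688588 xy -0.016464274087347987 y 3.058504415121294 33.03961006502011
```

```bash
python3 -m crank '[{"offset":[0,-0.2,-2],"roll":0,"grip":1},{"offset":[0,0,-2],"roll":0,"grip":1},{"offset":[0,0,-1.5],"roll":0,"grip":1},{"offset":[0,0,-0.8],"roll":0,"grip":1},{"offset":[0,0,0],"roll":0,"grip":1}]'; python3 -m crank '[{"offset":[0,0,-0.6],"roll":0,"grip":1},{"offset":[0,0,-0.6],"roll":0,"grip":1},{"offset":[0,0,-0.4],"roll":0,"grip":1},{"offset":[0,0,0],"roll":0,"grip":1}]'
```

```text
time: 25.23
eef_pos: [0.5345, 0.0277, 0.0592]
tcp_rot: [-0.002, 0.057, 0.998, 0.0]
contact_force: [-1.9, 1.4, -5.2]
finger_gap: 0.0298
finger_force: 30.0
time: 25.57
eef_pos: [0.5348, 0.0263, 0.0428]
tcp_rot: [-0.001, 0.058, 0.998, -0.0]
contact_force: [-1.1, 0.5, -5.7]
finger_gap: 0.0294
finger_force: 30.0
```

```bash
python3 -m crank '[{"offset":[0,0,-0.15],"roll":0,"grip":1},{"offset":[0,0,-0.15],"roll":0,"grip":1},{"offset":[0,0,-0.1],"roll":0,"grip":1},{"offset":[0,0,0],"roll":0,"grip":1}]'
```

```text
time: 25.9
eef_pos: [0.535, 0.026, 0.0399]
tcp_rot: [-0.001, 0.058, 0.998, 0.0]
contact_force: [-3.7, 1.2, -4.9]
finger_gap: 0.0298
finger_force: 30.0
```

```bash
python3 -m crank '[{"offset":[0,0,-0.1],"roll":0,"grip":1},{"offset":[0,0,-0.1],"roll":0,"grip":1},{"offset":[0,0,0],"roll":0,"grip":1}]'; python3 m2.py
```

```text
time: 26.15
eef_pos: [0.535, 0.026, 0.038]
tcp_rot: [-0.0, 0.058, 0.998, 0.0]
contact_force: [-4.8, 0.4, -3.3]
finger_gap: 0.0298
finger_force: 30.0
[0.5350283  0.02602575 0.03808636] tool tray [-49.88240986  12.87774893]
101 max x [-28.44048214 -24.24824195 -21.23169664] y [18.86344556 31.5057358  39.6375344  39.94792038]
slope xz 0.015405338824588619 xy 0.045553037229279406 y 29.96771237091633 39.63753439774754
```

```bash
python3 -m crank '[{"offset":[-0.1,0,0],"roll":0,"grip":1},{"offset":[-0.1,0,0],"roll":0,"grip":1},{"offset":[0,0,0],"roll":0,"grip":1}]';  python3 -m crank '[{"offset":[0,0,-0.1],"roll":0,"grip":1},{"offset":[0,0,-0.1],"roll":0,"grip":1},{"offset":[0,0,0],"roll":0,"grip":1}]'
python3 - <<'E'
from h import *
im=optics.get_image("top"); P=cloud(im).reshape(-1,3)
a=np.radians(-6.6); ex=np.array([np.cos(a),np.sin(a)]); ey=np.array([-ex[1],ex[0]]); o=np.array([.5831,.0075])
d=P[:,:2]-o; T=np.c_[d@ex,d@ey,P[:,2]]*1000
q=T[(T[:,0]<12)&(T[:,0]>-40)&(abs(T[:,1])<33)&(abs(T[:,2]-66)<4)]; print(len(q),cv2.minAreaRect(q[:,:2].astype(np.float32)) if len(q) else 0)
E
```

```text
time: 26.45
eef_pos: [0.5345, 0.0259, 0.0385]
tcp_rot: [0.001, 0.058, 0.998, -0.0]
contact_force: [-1.2, 1.0, -6.5]
finger_gap: 0.0295
finger_force: 30.0
time: 26.7
eef_pos: [0.5343, 0.0259, 0.0363]
tcp_rot: [0.001, 0.058, 0.998, -0.0]
contact_force: [-0.5, 0.1, -5.1]
finger_gap: 0.0297
finger_force: 30.0
0 0
```

```bash
python3 -m crank '[{"offset":[0,0,-0.1],"roll":0,"grip":1},{"offset":[0,0,-0.1],"roll":0,"grip":1},{"offset":[0,0,0],"roll":0,"grip":1}]';  python3 -m crank '[{"offset":[0,0,-0.1],"roll":0,"grip":1},{"offset":[0,0,0],"roll":0,"grip":1}]'
```

```text
time: 27.0
eef_pos: [0.5338, 0.0259, 0.0341]
tcp_rot: [0.0, 0.058, 0.998, -0.0]
contact_force: [-0.1, 0.1, -5.3]
finger_gap: 0.0299
finger_force: 30.0
time: 27.17
eef_pos: [0.5336, 0.026, 0.033]
tcp_rot: [0.0, 0.058, 0.998, -0.0]
contact_force: [-0.0, -0.2, -4.3]
finger_gap: 0.0298
finger_force: 30.0
```

```bash
cat > m3.py <<'E'
from h import *
a=np.radians(-6.6); ex=np.array([np.cos(a),np.sin(a)]); ey=np.array([-ex[1],ex[0]]); o=np.array([.5831,.0075])
for cam in("scene","top"):
    im=optics.get_image(cam); P=cloud(im).reshape(-1,3)
    d=P[:,:2]-o; T=np.c_[d@ex,d@ey,P[:,2]]*1000
    q=T[(T[:,0]<-33)&(T[:,0]>-70)&(T[:,1]>-14)&(T[:,1]<50)&(T[:,2]>8)&(T[:,2]<110)]
    for z in range(10,110,6):
        f=q[abs(q[:,2]-z)<3]
        if len(f): print(cam,z,len(f),"x",np.round(np.percentile(f[:,0],[3,50,97])),"y",np.round(np.percentile(f[:,1],[3,50,97])))
    b=T[(T[:,0]<12)&(T[:,0]>-33)&(abs(T[:,1])<34)&(abs(T[:,2]-66)<3)]; print("block",len(b),np.round(np.percentile(b,[1,99],axis=0),1) if len(b) else 0)
E
python3 m3.py
```

```text
scene 10 9 x [-62. -51. -42.] y [25. 39. 39.]
scene 16 10 x [-66. -55. -35.] y [38. 39. 39.]
scene 22 14 x [-67. -46. -35.] y [38. 39. 40.]
scene 28 20 x [-69. -48. -36.] y [34. 38. 40.]
scene 34 8 x [-44. -42. -34.] y [29. 33. 37.]
scene 40 17 x [-57. -43. -35.] y [-8. 33. 43.]
scene 46 39 x [-52. -43. -39.] y [-8. 20. 43.]
scene 52 46 x [-55. -46. -42.] y [-5. 14. 44.]
scene 58 23 x [-57. -45. -42.] y [-10.  30.  44.]
scene 64 15 x [-53. -43. -42.] y [-12.  32.  46.]
scene 70 14 x [-49. -42. -42.] y [-11.  33.  46.]
scene 76 19 x [-48. -43. -42.] y [-13.   1.  46.]
scene 82 13 x [-59. -44. -41.] y [-11.  -1.  46.]
scene 88 15 x [-59. -43. -41.] y [-13.  -2.  47.]
scene 94 11 x [-56. -42. -41.] y [-9. -2. 47.]
scene 100 2 x [-53. -52. -50.] y [-5. -5. -5.]
scene 106 2 x [-49. -48. -47.] y [-5. -4. -4.]
block 339 [[-31.4 -27.3  63.2]
 [  7.3  31.9  68.7]]
block 0 0
```

Run:
```python
from h import *
a=np.radians(-6.6); ex=np.array([np.cos(a),np.sin(a)]); ey=np.array([-ex[1],ex[0]]); o=np.array([.5831,.0075])
im=optics.get_image("scene"); P=cloud(im).reshape(-1,3); C=im["color"].reshape(-1,3)
d=P[:,:2]-o; T=np.c_[d@ex,d@ey,P[:,2]]*1000
for x in range(-72,-28,4):
    r=[]
    for y in range(-34,52,6):
        m=(abs(T[:,0]-x)<2)&(abs(T[:,1]-y)<3)&(T[:,2]>0)&(T[:,2]<100); f=T[m]
        r.append("%s"%(("%d-%d/%d"%(f[:,2].min(),f[:,2].max(),C[m].mean())) if len(f) else "."))
    print(x,r)
W=P[:,2].reshape(420,560)
K=im["camera_matrix"]
for t in([-42,16,50],[-50,16,68]):
    w=np.r_[o+(t[0]*ex+t[1]*ey)/1000,t[2]/1000]; c=im["R"]@w+im["t"]; uv=K@c/c[2]; print(t,uv[:2]); u,v=map(int,uv[:2]); TT=T.reshape(420,560,3)
    for k in range(-14,15,2): print(v+k,np.round(TT[v+k,u]),im["color"][v+k,u])
```

```text
-72 ['.', '.', '.', '.', '.', '.', '.', '.', '.', '.', '.', '.', '0-27/101', '0-0/82', '.']
-68 ['.', '.', '.', '.', '.', '.', '.', '.', '.', '.', '.', '.', '1-31/106', '0-0/113', '1-1/110']
-64 ['.', '.', '.', '.', '.', '.', '.', '.', '.', '.', '.', '.', '0-32/106', '0-0/108', '2-3/108']
-60 ['.', '.', '.', '.', '.', '80-80/26', '89-89/25', '.', '.', '.', '.', '.', '0-27/102', '1-47/99', '1-1/106']
-56 ['5-31/121', '.', '.', '.', '.', '95-95/29', '85-98/23', '.', '.', '5-5/70', '.', '.', '0-28/102', '0-88/74', '0-2/108']
-52 ['16-33/142', '.', '.', '.', '.', '96-96/59', '51-97/84', '50-55/96', '54-54/42', '4-55/81', '.', '.', '1-27/102', '0-68/79', '3-3/107']
-48 ['25-31/143', '.', '.', '.', '.', '48-76/48', '48-83/71', '50-55/136', '4-57/109', '5-55/110', '9-50/87', '.', '6-27/101', '1-82/77', '2-2/110']
-44 ['.', '.', '.', '40-88/70', '43-92/66', '37-93/33', '46-82/61', '43-50/136', '47-51/134', '2-52/132', '47-47/121', '33-70/44', '0-82/86', '0-93/80', '0-4/110']
-40 ['.', '.', '.', '94-94/77', '66-95/66', '47-92/39', '46-89/51', '.', '48-48/135', '47-47/124', '32-46/126', '40-49
[... 728 characters left out ...]
31.  57.] [115 116 113]
228 [-29.  32.  48.] [115 117 110]
230 [-30.  31.  37.] [135 130 116]
232 [-29.  33.  31.] [120 112  94]
234 [-26.  37.  29.] [161 137  98]
[-50, 16, 68] [305.506851   214.93351897]
200 [-31.  32. 165.] [64 63 61]
202 [-30.  34. 160.] [12 19 21]
204 [-58.   1.  90.] [24 25 28]
206 [-30.  34. 145.] [26 30 29]
208 [-27.  39. 145.] [31 29 31]
210 [-24.  42. 144.] [33 37 37]
212 [-22.  46. 143.] [32 31 37]
214 [-21.  47. 136.] [20 21 23]
216 [-21.  48. 129.] [13 16 17]
218 [-49.  16.  55.] [104 102 102]
220 [-47.  19.  52.] [130 130 128]
222 [-46.  21.  46.] [131 131 127]
224 [-42.  26.  47.] [119 121 118]
226 [-41.  29.  42.] [112 111 109]
228 [-41.  29.  32.] [86 85 80]
```

```bash
python3 -m crank '[{"offset":[0,0,1],"roll":0,"grip":1},{"offset":[0,0,1.5],"roll":0,"grip":1},{"offset":[0,0,2],"roll":0,"grip":1},{"offset":[0,0,2],"roll":0,"grip":1},{"offset":[0,0,2.5],"roll":0,"grip":1},{"offset":[0,0,0],"roll":0,"grip":1},{"offset":[0,0,0],"roll":0,"grip":1}]'
cat > m4.py <<'E'
from h import *
a=np.radians(-6.6); ex=np.array([np.cos(a),np.sin(a)]); ey=np.array([-ex[1],ex[0]]); o=np.array([.5831,.0075])
im=optics.get_image("scene"); P=cloud(im).reshape(-1,3); C=im["color"].reshape(-1,3).astype(int)
d=P[:,:2]-o; T=np.c_[d@ex,d@ey,P[:,2]]*1000
p=status.state()['eef_pos'];t=(p[:2]-o)@np.c_[ex,ey]*1000; z0=p[2]*1000; print(p,t)
g=(C.mean(1)>85)&(np.ptp(C,1)<14)if 0 else (C.mean(1)>85)&((C.max(1)-C.min(1))<16)
for z in range(-50,45,6):
    f=T[g&(abs(T[:,2]-z0-z)<3)&(abs(T[:,0]-t[0])<60)&(abs(T[:,1]-t[1]-3)<14)&(T[:,2]>35)]
    if len(f): print(z,len(f),"x",np.round(np.percentile(f[:,0]-t[0],[5,50,95]),1),"y",np.round(np.percentile(f[:,1],[5,95])))
b=T[(T[:,0]<15)&(T[:,0]>-40)&(abs(T[:,1])<36)&(abs(T[:,2]-66)<3)]; print("block",len(b),np.round(np.percentile(b,[1,99],axis=0),1) if len(b) else 0)
E
python3 m4.py
```

```text
time: 27.9
eef_pos: [0.5345, 0.0262, 0.1246]
tcp_rot: [0.002, 0.058, 0.998, 0.001]
contact_force: [-0.2, 1.1, -5.1]
finger_gap: 0.0299
finger_force: 30.0
[0.53330441 0.02618814 0.12321463] [-51.61354752  12.8409245 ]
-50 1 x [36.5 36.5 36.5] y [25. 25.]
4 4 x [15.7 16.5 17.5] y [ 5. 27.]
10 29 x [12.2 15.6 18.6] y [ 5. 27.]
16 39 x [ 5.6 10.3 14.1] y [ 3. 28.]
22 25 x [-0.4  3.8  7.9] y [ 4. 19.]
28 5 x [0.4 0.9 2.1] y [ 4. 12.]
block 342 [[-32.1 -27.3  63.3]
 [  7.2  31.3  68.6]]
```

The bar caught the -x wall and turned about 45° in the fingers. I'll stand it up again on the bench the same way and regrip.

```bash
python3 -m crank '[{"offset":[1,1,0],"roll":0,"grip":1},{"offset":[2,2.5,0],"roll":0,"grip":1},{"offset":[2,2.5,0],"roll":0,"grip":1},{"offset":[1.5,2,0],"roll":0,"grip":1},{"offset":[0,0,-2],"roll":0,"grip":1},{"offset":[0,0,-3],"roll":0,"grip":1},{"offset":[0,0,-2],"roll":0,"grip":1},{"offset":[0,0,-0.8],"roll":0,"grip":1},{"offset":[0,0,0],"roll":0,"grip":1}]'; python3 -m crank '[{"offset":[0,0,-0.3],"roll":0,"grip":1},{"offset":[0,0,-0.3],"roll":0,"grip":1},{"offset":[0,0,0],"roll":0,"grip":1}]'; python3 -m crank '[{"offset":[0,0,-0.3],"roll":0,"grip":1},{"offset":[0,0,0],"roll":0,"grip":1}]'
```

```text
time: 28.7
eef_pos: [0.5957, 0.1053, 0.0414]
tcp_rot: [-0.003, 0.058, 0.998, -0.001]
contact_force: [0.4, 1.1, -5.8]
finger_gap: 0.0296
finger_force: 30.0
time: 28.95
eef_pos: [0.5991, 0.1061, 0.0398]
tcp_rot: [0.001, 0.058, 0.998, 0.0]
contact_force: [-0.0, 0.1, -6.4]
finger_gap: 0.0296
finger_force: 30.0
time: 29.12
eef_pos: [0.5988, 0.1061, 0.0366]
tcp_rot: [0.0, 0.058, 0.998, 0.0]
contact_force: [-0.8, -0.8, -5.2]
finger_gap: 0.0298
finger_force: 30.0
```

```bash
python3 -m crank '[{"offset":[0,0,-0.3],"roll":0,"grip":1},{"offset":[0,0,0],"roll":0,"grip":1}]'; python3 -m crank '[{"offset":[0,0,-0.3],"roll":0,"grip":1},{"offset":[0,0,0],"roll":0,"grip":1}]'; python3 -m crank '[{"offset":[0,0,-0.3],"roll":0,"grip":1},{"offset":[0,0,0],"roll":0,"grip":1}]'; python3 m4.py
```

```text
time: 29.28
eef_pos: [0.5984, 0.106, 0.0331]
tcp_rot: [0.0, 0.058, 0.998, 0.0]
contact_force: [-0.3, -0.2, -4.9]
finger_gap: 0.0296
finger_force: 30.0
time: 29.45
eef_pos: [0.5983, 0.106, 0.0297]
tcp_rot: [-0.0, 0.058, 0.998, -0.0]
contact_force: [0.5, -0.1, -5.6]
finger_gap: 0.0298
finger_force: 30.0
time: 29.62
eef_pos: [0.5982, 0.106, 0.0266]
tcp_rot: [-0.0, 0.058, 0.998, -0.0]
contact_force: [-0.4, -0.2, -5.9]
finger_gap: 0.0295
finger_force: 30.0
[0.59826101 0.10596978 0.02679981] [ 3.74269858 99.55975779]
10 28 x [ 8.9 12.2 16.4] y [ 90. 115.]
16 28 x [ 4.9  7.6 11.2] y [ 92. 113.]
22 1 x [5.9 5.9 5.9] y [108. 108.]
block 16 [[-4.7 -1.3 63.2]
 [ 7.8 20.2 68. ]]
```

```bash
python3 -m crank '[{"offset":[0,0,-0.3],"roll":0,"grip":1},{"offset":[0,0,0],"roll":0,"grip":1}]'; python3 -m crank '[{"offset":[0,0,-0.3],"roll":0,"grip":1},{"offset":[0,0,0],"roll":0,"grip":1}]'
```

```text
time: 29.83
eef_pos: [0.5983, 0.1059, 0.0237]
tcp_rot: [-0.0, 0.058, 0.998, -0.0]
contact_force: [0.1, -0.2, -4.4]
finger_gap: 0.0295
finger_force: 30.0
time: 30.0
eef_pos: [0.5982, 0.1059, 0.0206]
tcp_rot: [-0.0, 0.058, 0.998, -0.0]
contact_force: [-1.4, -0.0, -5.5]
finger_gap: 0.0296
finger_force: 30.0
```

```bash
python3 -m crank '[{"offset":[0,0,-0.3],"roll":0,"grip":1},{"offset":[0,0,0],"roll":0,"grip":1}]'; python3 -m crank '[{"offset":[0,0,-0.3],"roll":0,"grip":1},{"offset":[0,0,0],"roll":0,"grip":1}]'; python3 m4.py
python3 - <<'E'
from h import *
im=optics.get_image("top"); P=cloud(im).reshape(-1,3); p=status.state()['eef_pos']
for x in range(-80,40,6):
    f=P[(abs(P[:,0]-p[0]-x/1000)<.003)&(abs(P[:,1]-p[1]-.002-x*-.000115)<.012)&(P[:,2]<.09)]
    if len(f): print(x,len(f),np.round(np.percentile(f[:,2],[5,50,95])*1000))
E
```

```text
time: 30.17
eef_pos: [0.5982, 0.106, 0.0177]
tcp_rot: [-0.0, 0.058, 0.998, -0.0]
contact_force: [0.3, -1.1, -4.8]
finger_gap: 0.0296
finger_force: 30.0
time: 30.33
eef_pos: [0.5989, 0.106, 0.0157]
tcp_rot: [0.0, 0.058, 0.998, 0.0]
contact_force: [-1.7, -0.2, -0.1]
finger_gap: 0.0301
finger_force: 30.0
[0.59884083 0.106048   0.0156674 ] [ 4.30968209 99.70410594]
block 9 [[-0.   3.2 64.3]
 [ 2.8 23.1 66.9]]
-80 8 [-1.  1.  7.]
-74 6 [-2. -0.  2.]
-68 5 [-3.  1.  4.]
-62 6 [-1.  2.  4.]
-56 4 [1. 3. 4.]
-50 5 [-1.  0.  2.]
-44 5 [-3.  2. 32.]
-38 3 [-1.  0. 41.]
```

```bash
cat > prof.py <<'E'
from h import *
a=np.radians(-6.6); ex=np.array([np.cos(a),np.sin(a)]); ey=np.array([-ex[1],ex[0]])
p=status.state()['eef_pos']; print(p)
for cam in("scene","top"):
    im=optics.get_image(cam); P=cloud(im).reshape(-1,3); C=im["color"].reshape(-1,3).astype(int)
    d=P[:,:2]-p[:2]; T=np.c_[d@ex,d@ey,P[:,2]]*1000
    m=(abs(T[:,0])<70)&(abs(T[:,1]-2.5)<11)&(T[:,2]>5)&(T[:,2]<85)&(C.mean(1)>75)
    H,xe,ze=np.histogram2d(T[m,0],T[m,2],[np.arange(-70,71,5),np.arange(5,86,5)])
    print(cam,"cols x",[int(x) for i,x in enumerate(xe[:-1]) if H[i].sum()])
    for j in range(H.shape[1]-1,-1,-1):
        if H[:,j].sum(): print(int(ze[j]),[int(H[i,j]) for i in range(len(xe)-1) if H[i].sum()])
E
python3 prof.py
```

```text
[0.59883325 0.10603644 0.01564033]
scene cols x [5, 10, 15, 60]
35 [3, 0, 0, 0]
30 [10, 0, 0, 0]
25 [10, 16, 3, 0]
20 [0, 5, 6, 0]
5 [0, 0, 0, 1]
top cols x []
```

```bash
python3 -m crank '[{"offset":[0.3,-0.03,-0.1],"roll":0,"grip":1},{"offset":[0.3,-0.03,-0.1],"roll":0,"grip":1},{"offset":[0.28,-0.03,-0.12],"roll":0,"grip":1},{"offset":[0.28,-0.03,-0.13],"roll":0,"grip":1},{"offset":[0,0,0],"roll":0,"grip":1}]'; python3 prof.py;  python3 -m crank '[{"offset":[0.26,-0.03,-0.17],"roll":0,"grip":1},{"offset":[0.26,-0.03,-0.17],"roll":0,"grip":1},{"offset":[0.19,-0.02,-0.16],"roll":0,"grip":1},{"offset":[0.19,-0.02,-0.1],"roll":0,"grip":1},{"offset":[0,0,0],"roll":0,"grip":1}]'; python3 prof.py
```

```text
time: 30.95
eef_pos: [0.609, 0.1049, 0.0123]
tcp_rot: [-0.002, 0.058, 0.998, 0.0]
contact_force: [-8.6, -0.5, 17.1]
finger_gap: 0.0299
finger_force: 30.0
[0.60896548 0.10487886 0.0123121 ]
scene cols x [0, 5, 10]
25 [0, 6, 0]
20 [1, 13, 2]
15 [0, 3, 7]
top cols x []
time: 31.47
eef_pos: [0.6194, 0.1037, 0.0066]
tcp_rot: [-0.0, 0.058, 0.998, 0.0]
contact_force: [-5.2, -1.9, 14.5]
finger_gap: 0.0296
finger_force: 30.0
[0.61939623 0.10371305 0.00661199]
scene cols x [0, 35]
15 [1, 0]
10 [2, 0]
5 [2, 1]
top cols x []
```

```bash
python3 -m crank '[{"offset":[0.2,-0.02,0],"roll":0,"grip":1},{"offset":[0.2,-0.02,0],"roll":0,"grip":1},{"offset":[0,0,0],"roll":0,"grip":1}]'
python3 - <<'E'
from h import *
a=np.radians(-6.6); ex=np.array([np.cos(a),np.sin(a)]); ey=np.array([-ex[1],ex[0]])
p=status.state()['eef_pos']; print(p)
im=optics.get_image("scene"); P=cloud(im).reshape(-1,3); C=im["color"].reshape(-1,3).astype(int)
d=P[:,:2]-p[:2]; T=np.c_[d@ex,d@ey,P[:,2]]*1000
for z in range(3,70,4):
    m=(abs(T[:,0])<45)&(abs(T[:,1]-2.5)<13)&(abs(T[:,2]-z)<2)
    if m.sum(): print(z,m.sum(),[(int(x),int(y),int(c)) for x,y,c in zip(T[m,0],T[m,1],C[m].mean(1))][:9])
E
```

```text
time: 31.82
eef_pos: [0.6212, 0.1036, 0.0057]
tcp_rot: [-0.002, 0.058, 0.998, 0.0]
contact_force: [-8.5, 0.3, 13.2]
finger_gap: 0.0298
finger_force: 30.0
[0.62124218 0.10355411 0.00567344]
3 44 [(2, -9, 82), (8, -9, 112), (4, -6, 108), (5, -5, 115), (1, -2, 94), (17, -8, 107), (13, -6, 108), (7, -2, 110), (20, -8, 108)]
11 1 [(3, -4, 40)]
```

```bash
python3 -m crank '[{"offset":[0.3,-0.03,0],"roll":0,"grip":1},{"offset":[0.2,-0.02,0],"roll":0,"grip":1},{"offset":[0,0,0],"roll":0,"grip":1},{"offset":[0,0,0],"roll":0,"grip":0.65},{"offset":[0,0,0],"roll":0,"grip":0.5},{"offset":[0,0,0],"roll":0,"grip":0.4},{"offset":[0,0,0],"roll":0,"grip":0.3},{"offset":[0,0,1.5],"roll":0,"grip":0.3},{"offset":[0,0,3],"roll":0,"grip":0.3},{"offset":[0,0,4],"roll":0,"grip":0.3},{"offset":[0,0,2],"roll":0,"grip":0.3},{"offset":[0,0,0],"roll":0,"grip":0.3}]'
python3 - <<'E'
from h import *
p=status.state()['eef_pos']; print(p)
for cam in("scene","top"):
    im=optics.get_image(cam); P=cloud(im).reshape(-1,3)
    q=P[(abs(P[:,0]-.61)<.07)&(abs(P[:,1]-.108)<.035)&(P[:,2]>.008)&(P[:,2]<.075)]
    print(cam,len(q),np.round(np.percentile(q,[2,50,98],axis=0)*1000))
    t=q[q[:,2]>.056]
    if len(t)>5: print("top",len(t),cv2.minAreaRect(t[:,:2].astype(np.float32)*1000),np.median(t[:,2]))
    for z in range(10,60,8):
        f=q[abs(q[:,2]*1000-z)<4]
        if len(f): print(z,len(f),np.round(np.percentile(f[:,0],[10,50,90])*1000))
E
```

```text
time: 32.87
eef_pos: [0.632, 0.1031, 0.1162]
tcp_rot: [0.005, 0.058, 0.998, 0.001]
contact_force: [0.1, 0.0, 0.2]
finger_gap: 0.0647
finger_force: 0.0
[0.63202639 0.10313425 0.11622446]
scene 233 [[607.  92.  10.]
 [627. 110.  47.]
 [632. 123.  64.]]
top 93 ((621.8233642578125, 106.44609069824219), (30.919170379638672, 19.925783157348633), 78.23661041259766) 0.061942624463636076
10 20 [612. 630. 632.]
18 23 [608. 625. 631.]
26 25 [609. 629. 632.]
34 26 [615. 630. 631.]
42 20 [620. 630. 632.]
50 20 [623. 630. 632.]
58 56 [617. 625. 631.]
top 35 [[602.  90.   9.]
 [617.  92.  48.]
 [629.  95.  65.]]
top 14 ((616.48974609375, 91.59861755371094), (2.338900327682495, 27.11646842956543), 86.66307830810547) 0.061185485937619716
10 3 [618. 621. 622.]
18 4 [603. 614. 626.]
26 2 [607. 616. 626.]
34 5 [603. 607. 611.]
42 1 [613. 613. 613.]
50 5 [607. 618. 621.]
58 9 [604. 623. 627.]
```

```bash
python3 -m crank '[{"offset":[-1.5,0.15,-1],"roll":0,"grip":0.3},{"offset":[0,0,-2],"roll":0,"grip":0.3},{"offset":[0,0,-2.5],"roll":0,"grip":0.3},{"offset":[0,0,-2],"roll":0,"grip":0.3},{"offset":[0,0,-0.7],"roll":0,"grip":0.3},{"offset":[0,0,0],"roll":0,"grip":0.5},{"offset":[0,0,0],"roll":0,"grip":0.6},{"offset":[0,0,0],"roll":0,"grip":1},{"offset":[0,0,0],"roll":0,"grip":1},{"offset":[0,0,0],"roll":0,"grip":1},{"offset":[0,0,0],"roll":0,"grip":1}]'
```

```text
time: 33.88
eef_pos: [0.6138, 0.1047, 0.0287]
tcp_rot: [0.001, 0.058, 0.998, 0.0]
contact_force: [-1.0, 0.0, 3.2]
finger_gap: 0.0298
finger_force: 30.0
```

```bash
python3 -m crank '[{"offset":[0,0,0],"roll":0,"grip":0.62},{"offset":[0,0,0],"roll":0,"grip":0.55},{"offset":[0.1,0,0.3],"roll":0,"grip":0.55},{"offset":[0.1,0,0.2],"roll":0,"grip":0.55},{"offset":[0,0,0],"roll":0,"grip":0.7},{"offset":[0,0,0],"roll":0,"grip":1},{"offset":[0,0,0],"roll":0,"grip":1},{"offset":[0,0,0],"roll":0,"grip":1}]'; python3 -m crank '[{"offset":[0,0,0.5],"roll":0,"grip":1},{"offset":[0,0,2],"roll":0,"grip":1},{"offset":[0,0,3],"roll":0,"grip":1},{"offset":[-1,-1,3],"roll":0,"grip":1},{"offset":[-2,-2,0.5],"roll":0,"grip":1},{"offset":[-2,-2,0],"roll":0,"grip":1},{"offset":[-2,-1.8,0],"roll":0,"grip":1},{"offset":[-1.2,-0.95,0],"roll":0,"grip":1},{"offset":[0,0,0],"roll":0,"grip":1},{"offset":[0,0,0],"roll":0,"grip":1},{"offset":[0,0,0],"roll":0,"grip":1}]'; python3 m2.py
```

```text
time: 34.55
eef_pos: [0.6154, 0.1045, 0.0329]
tcp_rot: [0.0, 0.058, 0.998, 0.0]
contact_force: [-0.3, -0.8, 1.2]
finger_gap: 0.0297
finger_force: 30.0
time: 35.47
eef_pos: [0.5334, 0.0276, 0.1225]
tcp_rot: [0.0, 0.058, 0.998, 0.0]
contact_force: [1.0, 0.4, -5.0]
finger_gap: 0.0297
finger_force: 30.0
[0.53361116 0.0277664  0.12249801] tool tray [-51.49022984  14.44398184]
79 max x [-36.14734401 -35.92253441 -35.21327231] y [ 1.19888909  5.50207686 31.73469871 32.14073009]
slope xz -0.0019784246125333278 xy -0.030870879269742107 y 1.1988890932123406 31.442277813655004
```

```bash
python3 -m crank '[{"offset":[0.1,-0.07,-0.5],"roll":0,"grip":1},{"offset":[0,0,-0.7],"roll":0,"grip":1},{"offset":[0,0,-0.7],"roll":0,"grip":1},{"offset":[0,0,-0.6],"roll":0,"grip":1},{"offset":[0,0,0],"roll":0,"grip":1}]'; python3 -m crank '[{"offset":[0,0,-0.5],"roll":0,"grip":1},{"offset":[0,0,-0.6],"roll":0,"grip":1},{"offset":[0,0,-0.6],"roll":0,"grip":1},{"offset":[0,0,0],"roll":0,"grip":1}]'; python3 m2.py
```

```text
time: 35.93
eef_pos: [0.5329, 0.0262, 0.0957]
tcp_rot: [-0.002, 0.058, 0.998, -0.0]
contact_force: [0.3, 0.5, -4.7]
finger_gap: 0.0298
finger_force: 30.0
time: 36.27
eef_pos: [0.5332, 0.0262, 0.0794]
tcp_rot: [-0.001, 0.058, 0.998, -0.0]
contact_force: [-0.3, -0.2, -5.6]
finger_gap: 0.0298
finger_force: 30.0
[0.53354378 0.02613254 0.07988737] tool tray [-51.36937303  12.81320466]
148 max x [-24.69591609 -22.91649435 -21.94864563] y [-15.88985251 -14.62388145  31.52659569  32.84126334]
slope xz -0.004034881704845489 xy -0.005180540188421539 y -15.889852513096038 32.84126333943871
```

```bash
python3 -m crank '[{"offset":[0.05,0,-0.6],"roll":0,"grip":1},{"offset":[0.05,0,-0.6],"roll":0,"grip":1},{"offset":[0,0,-0.5],"roll":0,"grip":1},{"offset":[0,0,0],"roll":0,"grip":1}]'; python3 -m crank '[{"offset":[0,0,-0.5],"roll":0,"grip":1},{"offset":[0,0,-0.6],"roll":0,"grip":1},{"offset":[0,0,-0.6],"roll":0,"grip":1},{"offset":[0,0,0],"roll":0,"grip":1}]'
```

```text
time: 36.65
eef_pos: [0.5343, 0.0262, 0.0625]
tcp_rot: [-0.001, 0.058, 0.998, -0.0]
contact_force: [-0.2, 0.1, -4.9]
finger_gap: 0.03
finger_force: 30.0
time: 36.98
eef_pos: [0.5342, 0.0262, 0.0453]
tcp_rot: [-0.001, 0.058, 0.998, -0.0]
contact_force: [-0.4, 0.5, -5.6]
finger_gap: 0.0299
finger_force: 30.0
```

Bar bottom is at about 13 mm, inside the walls and free. I lower it to the floor.

```bash
python3 -m crank '[{"offset":[0,0,-0.25],"roll":0,"grip":1},{"offset":[0,0,-0.25],"roll":0,"grip":1},{"offset":[0,0,-0.15],"roll":0,"grip":1},{"offset":[0,0,0],"roll":0,"grip":1}]'; python3 -m crank '[{"offset":[0,0,-0.1],"roll":0,"grip":1},{"offset":[0,0,0],"roll":0,"grip":1}]'
```

```text
time: 37.32
eef_pos: [0.535, 0.0262, 0.0399]
tcp_rot: [-0.0, 0.058, 0.998, -0.0]
contact_force: [0.1, 0.8, -4.5]
finger_gap: 0.0294
finger_force: 30.0
time: 37.48
eef_pos: [0.5352, 0.0262, 0.0392]
tcp_rot: [0.0, 0.058, 0.998, 0.0]
contact_force: [-0.2, 0.7, -4.7]
finger_gap: 0.0296
finger_force: 30.0
```

```bash
python3 -m crank '[{"offset":[0,0,-0.1],"roll":0,"grip":1},{"offset":[0,0,-0.05],"roll":0,"grip":1},{"offset":[0,0,0],"roll":0,"grip":1}]'
```

```text
time: 37.73
eef_pos: [0.5354, 0.0262, 0.0389]
tcp_rot: [0.0, 0.058, 0.998, 0.0]
contact_force: [-4.0, 0.2, 5.3]
finger_gap: 0.0299
finger_force: 30.0
```

```bash
python3 -m crank '[{"offset":[0,0,0],"roll":0,"grip":0.6},{"offset":[0,0,0],"roll":0,"grip":0.45},{"offset":[0,0,0],"roll":0,"grip":0.4},{"offset":[0,0,1],"roll":0,"grip":0.4},{"offset":[0,0,3],"roll":0,"grip":0.4},{"offset":[0,0,4],"roll":0,"grip":0.3},{"offset":[0,0,4],"roll":0,"grip":0.3},{"offset":[-1,-2,1.5],"roll":0,"grip":0.3},{"offset":[-2,-3,0],"roll":0,"grip":0.3},{"offset":[-2,-3.5,0],"roll":0,"grip":0.3},{"offset":[-2,-3.5,0],"roll":0,"grip":0.3},{"offset":[-2,-3,0],"roll":0,"grip":0.3}]'; python3 -m crank '[{"offset":[-1.1,-1.4,0],"roll":0,"grip":0.3},{"offset":[0,0,0],"roll":0,"grip":0.3},{"offset":[0,0,0],"roll":0,"grip":0.3},{"offset":[0,0,0],"roll":0,"grip":0.3}]'
cat > m5.py <<'E'
from h import *
a=np.radians(-6.6); ex=np.array([np.cos(a),np.sin(a)]); ey=np.array([-ex[1],ex[0]]); o=np.array([.5831,.0075])
for cam in("scene","top"):
    im=optics.get_image(cam); P=cloud(im).reshape(-1,3)
    d=P[:,:2]-o; T=np.c_[d@ex,d@ey,P[:,2]]*1000
    for n,x0,x1,y0,y1,z0,z1 in(("block",-31.5,12,-33,33,61,72),("bar",-70,-33,-34,34,60,74),("hubtop",10,60,-30,30,66,77),("pin",-70,-33,-34,34,98,114)):
        q=T[(T[:,0]>x0)&(T[:,0]<x1)&(T[:,1]>y0)&(T[:,1]<y1)&(T[:,2]>z0)&(T[:,2]<z1)]
        if len(q)>8:
            r=cv2.minAreaRect(q[:,:2].astype(np.float32)); k,*_=np.linalg.lstsq(np.c_[q[:,:2],np.ones(len(q))],q[:,2],rcond=None)
            print(cam,n,len(q),np.round(r[0],1),np.round(r[1],1),round(r[2],1),"z",round(np.median(q[:,2]),1),"slope",np.round(k[:2],3))
    q=P[(abs(P[:,0]-.434)<.03)&(abs(P[:,1]+.136)<.03)&(abs(P[:,2]-.1)<.006)]
    if len(q)>8: print(cam,"benchpin",len(q),np.round(cv2.minEnclosingCircle(q[:,:2].astype(np.float32)*1000)[0],1))
print(status.state()['eef_pos'])
E
python3 m5.py
```

```text
time: 38.73
eef_pos: [0.4442, -0.1258, 0.1737]
tcp_rot: [0.001, 0.058, 0.998, 0.0]
contact_force: [-0.2, -0.6, 0.1]
finger_gap: 0.0643
finger_force: 0.0
time: 39.07
eef_pos: [0.4351, -0.137, 0.1732]
tcp_rot: [0.001, 0.057, 0.998, 0.0]
contact_force: [0.3, -0.7, -0.2]
finger_gap: 0.0642
finger_force: 0.0
scene block 354 [-11.6   1.9] [39.  61.4] 0.5 z 65.8 slope [-0.005 -0.004]
scene bar 153 [-49.4  15.7] [31.2 31.8] 89.1 z 67.7 slope [-0.054 -0.044]
scene hubtop 148 [37.7  1.6] [31.5 33.2] 59.5 z 71.0 slope [-0.014 -0.025]
scene benchpin 89 [ 434.5 -135.4]
top block 374 [-10.4   1.4] [60. 41.] 89.0 z 66.4 slope [-0.004 -0.004]
top bar 141 [-47.4  14.6] [28.6 29.9] 2.6 z 68.3 slope [0.012 0.032]
top hubtop 136 [38.8  0.2] [32.1 30.4] 3.2 z 71.2 slope [0.005 0.017]
[ 0.43508325 -0.1365699   0.17280444]
```

```bash
python3 -m crank '[{"offset":[0,-0.1,-2],"roll":0,"grip":0.3},{"offset":[0,0,-2.5],"roll":0,"grip":0.3},{"offset":[0,0,-2.5],"roll":0,"grip":0.3},{"offset":[0,0,-2],"roll":0,"grip":0.3},{"offset":[0,0,-1.2],"roll":0,"grip":0.3},{"offset":[0,0,0],"roll":0,"grip":0.5},{"offset":[0,0,0],"roll":0,"grip":0.6},{"offset":[0,0,0],"roll":0,"grip":0.8},{"offset":[0,0,0],"roll":0,"grip":1},{"offset":[0,0,0],"roll":0,"grip":1},{"offset":[0,0,0],"roll":0,"grip":1}]'
```

```text
time: 40.08
eef_pos: [0.4349, -0.1388, 0.0715]
tcp_rot: [0.001, 0.058, 0.998, 0.0]
contact_force: [-0.3, 0.5, 2.1]
finger_gap: 0.0294
finger_force: 30.0
```

```bash
python3 -m crank '[{"offset":[0,0,0.5],"roll":0,"grip":1},{"offset":[0,0,2],"roll":0,"grip":1},{"offset":[0,0,3],"roll":0,"grip":1},{"offset":[0,0,3],"roll":0,"grip":1},{"offset":[1,1.3,1],"roll":0,"grip":1},{"offset":[2,3,0],"roll":0,"grip":1},{"offset":[2,3,0],"roll":0,"grip":1},{"offset":[2,3,0],"roll":0,"grip":1},{"offset":[1.7,2,0],"roll":0,"grip":1},{"offset":[1,1,0],"roll":0,"grip":1},{"offset":[0,0,0],"roll":0,"grip":1},{"offset":[0,0,0],"roll":0,"grip":1}]'
cat > m6.py <<'E'
from h import *
a=np.radians(-6.6); ex=np.array([np.cos(a),np.sin(a)]); ey=np.array([-ex[1],ex[0]]); o=np.array([.5831,.0075])
p=status.state()['eef_pos'];t=(p[:2]-o)@np.c_[ex,ey]*1000; print(p,"tool tray",t)
for cam in("scene","top"):
    im=optics.get_image(cam); P=cloud(im).reshape(-1,3)
    d=P[:,:2]-o; T=np.c_[d@ex,d@ey,P[:,2]]*1000; c=-im["R"].T@im["t"]; c=(c[:2]-o)@np.c_[ex,ey]*1000
    for zo in(-60,-45,-30,-15):
        q=T[(abs(T[:,2]-p[2]*1000-zo)<7)&(abs(T[:,0]-t[0])<25)&(abs(T[:,1]-t[1]-2)<22)]
        if len(q)<12: continue
        from scipy.optimize import least_squares
        r=least_squares(lambda v:np.hypot(q[:,0]-v[0],q[:,1]-v[1])-15,[t[0],t[1]+2],loss="soft_l1")
        print(cam,zo,len(q),np.round(r.x,1),round(r.cost/len(q),2))
E
python3 m6.py
```

```text
time: 41.08
eef_pos: [0.5302, -0.0061, 0.165]
tcp_rot: [-0.001, 0.058, 0.998, -0.001]
contact_force: [-0.5, -1.1, -5.9]
finger_gap: 0.0288
finger_force: 30.0
[ 0.53022255 -0.00611898  0.1650231 ] tool tray [-50.96169235 -19.60630296]
scene -60 42 [-54.5 -18.2] 0.2
scene -45 44 [-54.7 -18.5] 0.26
scene -30 42 [-54.3 -18.8] 0.26
scene -15 36 [-54.2 -18.4] 0.17
```

Run:
```python
from h import *
a=np.radians(-6.6); ex=np.array([np.cos(a),np.sin(a)]); ey=np.array([-ex[1],ex[0]]); o=np.array([.5831,.0075])
p=status.state()['eef_pos'];t=(p[:2]-o)@np.c_[ex,ey]*1000; print(t)
im=optics.get_image("scene"); P=cloud(im).reshape(-1,3)
d=P[:,:2]-o; T=np.c_[d@ex,d@ey,P[:,2]]*1000
q=T[(abs(T[:,2]-p[2]*1000+38)<25)&(abs(T[:,0]-t[0])<25)&(abs(T[:,1]-t[1]-2)<22)]
for y in range(-40,6,4):
    f=q[abs(q[:,1]-y)<2]
    if len(f): print(y,len(f),np.round(np.percentile(f[:,0],[5,50,95]),1))
```

```text
[-51.23756461 -20.96377532]
-28 8 [-43.  -42.2 -41.6]
-24 2 [-41.2 -41.1 -40.9]
-20 13 [-40.7 -39.9 -38.9]
-16 20 [-42.4 -40.5 -38.8]
-12 23 [-43.9 -42.1 -40.1]
-8 52 [-62.8 -47.5 -43.3]
-4 37 [-59.1 -53.8 -47.9]
```

```bash
python3 -m crank '[{"offset":[0.3,0.07,0],"roll":0,"grip":1},{"offset":[0.22,0.06,0],"roll":0,"grip":1},{"offset":[0,0,-0.5],"roll":0,"grip":1},{"offset":[0,0,0],"roll":0,"grip":1},{"offset":[0,0,0],"roll":0,"grip":1}]'; python3 m6.py
```

```text
time: 41.65
eef_pos: [0.5358, -0.0047, 0.1602]
tcp_rot: [-0.001, 0.058, 0.998, -0.0]
contact_force: [-0.3, 0.2, -6.0]
finger_gap: 0.0291
finger_force: 30.0
[ 0.53583507 -0.00467658  0.16018401] tool tray [-45.55215627 -17.5283839 ]
scene -60 42 [-49.  -16.3] 0.24
scene -45 44 [-48.9 -16.3] 0.27
scene -30 44 [-49.1 -16. ] 0.23
scene -15 34 [-49.  -16.2] 0.24
```

```bash
python3 -m crank '[{"offset":[-0.03,-0.03,-0.5],"roll":0,"grip":1},{"offset":[0,0,-0.6],"roll":0,"grip":1},{"offset":[0,0,-0.6],"roll":0,"grip":1},{"offset":[0,0,-0.3],"roll":0,"grip":1},{"offset":[0,0,0],"roll":0,"grip":1}]'; python3 -m crank '[{"offset":[0,0,-0.3],"roll":0,"grip":1},{"offset":[0,0,-0.3],"roll":0,"grip":1},{"offset":[0,0,-0.3],"roll":0,"grip":1},{"offset":[0,0,0],"roll":0,"grip":1}]'; python3 m6.py
```

```text
time: 42.17
eef_pos: [0.5352, -0.0048, 0.1395]
tcp_rot: [-0.001, 0.058, 0.998, -0.0]
contact_force: [-0.0, 0.2, -5.5]
finger_gap: 0.029
finger_force: 30.0
time: 42.5
eef_pos: [0.5356, -0.0048, 0.1311]
tcp_rot: [-0.0, 0.058, 0.998, -0.0]
contact_force: [-0.1, 0.4, -5.6]
finger_gap: 0.0291
finger_force: 30.0
[ 0.5356301  -0.00477083  0.13105335] tool tray [-45.74492842 -17.64556203]
scene -60 112 [-41.9 -11.6] 3.67
scene -45 37 [-49.  -16.4] 0.29
scene -30 40 [-49.2 -16.4] 0.24
scene -15 36 [-49.2 -16.3] 0.32
```

Clear of the bar top. Down to just above the rim, then in.

```bash
python3 -m crank '[{"offset":[0,0,-0.5],"roll":0,"grip":1},{"offset":[0,0,-0.6],"roll":0,"grip":1},{"offset":[0,0,-0.6],"roll":0,"grip":1},{"offset":[0,0,-0.5],"roll":0,"grip":1},{"offset":[0,0,0],"roll":0,"grip":1}]'; python3 -m crank '[{"offset":[0,0,-0.4],"roll":0,"grip":1},{"offset":[0,0,-0.3],"roll":0,"grip":1},{"offset":[0,0,-0.3],"roll":0,"grip":1},{"offset":[0,0,0],"roll":0,"grip":1}]'; python3 -m crank '[{"offset":[0,0,-0.4],"roll":0,"grip":1},{"offset":[0,0,-0.4],"roll":0,"grip":1},{"offset":[0,0,-0.4],"roll":0,"grip":1},{"offset":[0,0,0],"roll":0,"grip":1}]'
```

```text
time: 43.02
eef_pos: [0.5351, -0.0048, 0.1082]
tcp_rot: [-0.001, 0.058, 0.998, -0.0]
contact_force: [0.8, 0.3, -5.0]
finger_gap: 0.0292
finger_force: 30.0
time: 43.35
eef_pos: [0.5357, -0.0048, 0.0991]
tcp_rot: [-0.0, 0.058, 0.998, -0.0]
contact_force: [0.4, -0.9, -6.6]
finger_gap: 0.0294
finger_force: 30.0
time: 43.68
eef_pos: [0.5355, -0.0048, 0.0868]
tcp_rot: [-0.001, 0.058, 0.998, -0.0]
contact_force: [-0.6, -0.0, -5.4]
finger_gap: 0.0294
finger_force: 30.0
```

```bash
python3 -m crank '[{"offset":[0,0,-0.3],"roll":0,"grip":1},{"offset":[0,0,-0.3],"roll":0,"grip":1},{"offset":[0,0,-0.2],"roll":0,"grip":1},{"offset":[0,0,0],"roll":0,"grip":1}]'; python3 -m crank '[{"offset":[0,0,-0.1],"roll":0,"grip":1},{"offset":[0,0,-0.1],"roll":0,"grip":1},{"offset":[0,0,0],"roll":0,"grip":1}]'
```

```text
time: 44.02
eef_pos: [0.5357, -0.0048, 0.0792]
tcp_rot: [-0.0, 0.058, 0.998, -0.0]
contact_force: [0.3, -0.2, -6.4]
finger_gap: 0.0291
finger_force: 30.0
time: 44.27
eef_pos: [0.5361, -0.0048, 0.0776]
tcp_rot: [0.0, 0.058, 0.998, 0.0]
contact_force: [-1.1, 0.2, -6.2]
finger_gap: 0.0298
finger_force: 30.0
```

```bash
python3 -m crank '[{"offset":[0,0,-0.1],"roll":0,"grip":1},{"offset":[0,0,0],"roll":0,"grip":1}]'; python3 -m crank '[{"offset":[0,0,-0.1],"roll":0,"grip":1},{"offset":[0,0,0],"roll":0,"grip":1}]'
```

```text
time: 44.43
eef_pos: [0.5365, -0.0048, 0.0775]
tcp_rot: [0.0, 0.058, 0.998, 0.0]
contact_force: [-1.3, -0.4, 2.2]
finger_gap: 0.0294
finger_force: 30.0
time: 44.6
eef_pos: [0.5369, -0.0049, 0.0775]
tcp_rot: [0.001, 0.058, 0.998, 0.001]
contact_force: [-3.2, 0.4, 10.9]
finger_gap: 0.0294
finger_force: 30.0
```

On the floor at the expected height. I ease off, open and retreat upward, then check everything.

```bash
python3 -m crank '[{"offset":[0,0,0.1],"roll":0,"grip":1},{"offset":[0,0,0],"roll":0,"grip":0.62},{"offset":[0,0,0],"roll":0,"grip":0.5},{"offset":[0,0,0],"roll":0,"grip":0.45},{"offset":[0,0,0],"roll":0,"grip":0.45},{"offset":[0,0,1],"roll":0,"grip":0.45},{"offset":[0,0,2.5],"roll":0,"grip":0.45},{"offset":[0,0,4],"roll":0,"grip":0.4},{"offset":[-2,0,3],"roll":0,"grip":0.4},{"offset":[-3,0,2],"roll":0,"grip":0.4},{"offset":[-3,0,0],"roll":0,"grip":0.4},{"offset":[-3,0,0],"roll":0,"grip":0.4}]'; python3 m5.py
python3 - <<'E'
from h import *
im=optics.get_image("scene"); P=cloud(im).reshape(-1,3)
for n,x,y,r,z0,z1 in(("can",.43,-.003,.03,.055,.066),("jar",.435,.135,.03,.04,.065),("offcut",.752,-.055,.07,.026,.035),("clampgrip",.625,-.229,.03,.09,.14)):
    q=P[(np.hypot(P[:,0]-x,P[:,1]-y)<r)&(P[:,2]>z0)&(P[:,2]<z1)]
    if len(q): print(n,len(q),np.round((q.min(0)+q.max(0))/2*1000,1))
W=np.load("pics/scene0.npz")["W"].reshape(-1,3); q=W[(np.hypot(W[:,0]-.752,W[:,1]+.055)<.07)&(W[:,2]>.026)&(W[:,2]<.035)]; print("offcut0",np.round((q.min(0)+q.max(0))/2*1000,1))
E
```

```text
time: 45.6
eef_pos: [0.4259, -0.0049, 0.2034]
tcp_rot: [0.002, 0.058, 0.998, 0.001]
contact_force: [-0.7, 1.1, -0.1]
finger_gap: 0.0557
finger_force: 0.0
scene block 351 [-11.9   2. ] [60.9 39.2] 89.6 z 65.8 slope [-0.009 -0.006]
scene bar 183 [-49.    6.5] [31.4 49.1] 0.0 z 67.9 slope [-0.022 -0.033]
scene hubtop 146 [37.4  1.2] [32.3 33. ] 55.6 z 70.8 slope [ 0.011 -0.009]
scene pin 117 [-48.  -15.8] [29.2 28.2] 17.8 z 105.7 slope [-0.013 -0.086]
top block 348 [-10.4   1.2] [59.7 40.8] 89.8 z 66.4 slope [-0.001  0.001]
top bar 95 [-47.6  14.6] [27.9 30.1] 2.8 z 68.9 slope [-0.034 -0.072]
top hubtop 137 [38.5  0.1] [31.5 30.4] 3.8 z 71.2 slope [ 0.039 -0.025]
top pin 101 [-44.2 -16.3] [22.4 26.7] 4.0 z 107.0 slope [ 0.021 -0.01 ]
[ 0.42214492 -0.00474663  0.2021179 ]
can 154 [429.   -2.2  59.3]
jar 220 [433.5 135.7  49.5]
offcut 795 [754.  -53.4  30.3]
clampgrip 151 [ 618.1 -228.3  114.1]
offcut0 [754.9 -53.9  30.3]
```

```bash
python3 -c "
from rig import hand_in
print(hand_in())"
```

```text
the job is handed in; nothing more can be done
None
```

I handed the job in at about 46 s. By the last camera measurements, the block, bar, pin and hub all stand upright and flat in the tray, the clamp is open, and the can, jar and offcut have not moved. On the way, the block and the bar each caught on an edge once and turned in the fingers, so I stood each one up on the bench and regripped it before packing.

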